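# Load the draw jar and turn the desk carousel to the front

## Robot

A 6-joint arm with a two-finger parallel gripper is mounted at the origin on the work surface. World frame = base frame: x ahead of the robot, y to its left, z up, the work surface at z = 0. Lengths are in m, angles in rad, forces in N, time in s.
With the tool pointing down it reaches from about 0.2 to 0.875 m from the base axis. Payload 3.4 kg.
Tool frame: the origin (TCP) lies between the finger pads; the fingertips stand 11 mm ahead of it and the grasp point (between the pads) lies 8 mm behind it; z points along the fingers, x is the direction in which the jaws open and shut, and the axes are right-handed (so a half turn about z gives the same grasp; the last joint's range is limited). The gripper opens to 94 mm and grips with 3 to 60 N. Pads are 16 mm wide; open, the fingers measure 119 mm over their backs; the gripper's body (75 mm by 177 mm) begins 78 mm behind the grasp point.
Start: joints at [-1.427, 0.276, 1.505, -0, 1.361, -0.121], TCP at [0.15, -0.555, 0.216] pointing down, gripper open.
Joint ranges: [-2.89, 2.89], [-0.75, 2.08], [0.22, 2.7], [-1.18, 4.32], [0.11, 2.71], [-2.7, 2.7]. Speed limits (rad/s): [2.57, 2.57, 3.14, 3.14, 3.14, 3.14].

## Interface

Orientations are given as a rotation vector (axis times angle).
In Python, from workcell import r gives the robot as it stands. The module is installed in compiled form; this text tells all that it offers.
- The arm moves only by the tool send_rows, never from a script. Its arguments are lists of equal length, an entry for each row: "delta_pos": the shift along the tool's x, y, z in m, a list of three; "rot": the turn, a rotation vector about the tool's x, y, z in degrees, a list of three; "grip": the finger opening in m, from 0 to 0.094. In form: {"delta_pos": [[tx, ty, tz], ...], "rot": [[ax, ay, az], ...], "grip": [grip, ...]}. A call has 1 to 20 rows; each row shifts and turns the commanded pose from where the row before left it, along the tool's axes as they then stand; what a row does not reach is not made up. A row lasts 1/10 s, in which the tool goes at most 50 mm and 8.59 degrees, less where a joint would pass 70% of its speed; a pose out of reach is approached as far as the arm can. A call is refused whole if a number of a shift passes 0.05 or a number of a turn 8.59, either way. A call with a gripper value outside its range is refused whole. The fingers move at their own pace and stop on an object; "grip_force" is the grip in N (left out, the last holds). Time passes only in rows, so rows that do not move let the fingers close. It gives the time, the measured TCP pose, the force and the opening at its end, in the units of the state.
- r.observe(): the state, without advancing time (a new reading comes with each control period).
- r.read_camera(name): name is "scene" or "top"; returns the picture (400x640x3 uint8, red, green, blue); there is no depth.
- r.calibration(name): a dict with "camera_matrix" (3x3 intrinsics, pixels), "k1" (the pictures are not rectified: a ray, as slopes to the right and down, at radius r is drawn at 1 + k1 r^2 times it, then the intrinsics apply), "rvec" (rotation vector, rad) and "tvec" (3), from world to camera coordinates, as OpenCV has them. Camera axes: x right, y down, z forward; pixel columns grow to the right and rows downward; lengths in m; the calibration is good to about 2 mm. A picture is of the moment at which its call begins. calibration takes no time and is no camera call.
- r.hand_in(): hands the job in, once; it reports no verdict.
Trained networks look in the newest picture that a camera, given by its name, has taken for a name from the list of things; names that differ only in an ending like _2 or _b are one class to them, and where a whole thing is asked for, a point or a joint stands for the part that bears it (a point fixed in the world has none). Each returns a list of dicts, best first, with "p" (0 to 1); they miss things now and then, are a little off and sometimes report something else, mostly with a low value. They report only what shows in the picture. A call takes as long as a camera call. They do not tell look-alikes from the thing itself.
- r.recognise(camera, name): "centre" ([x, y, z] in m, in world coordinates, good to about 4 mm: the middle of the surface that is visible of it).
- r.trace(camera, name): "mask" (400x640 bool, what is visible of it).
- r.mark_of(camera, name): "centre" ([x, y, z] in m, in world coordinates, good to about 4 mm: a listed point, or the origin of a listed thing).
The state is a dict: "time": time; "q": joint angles; "joint_vel": joint speeds; "joint_torque": joint torques, N m; "eef_pos": TCP position; "tool_rot": TCP orientation; "contact_force": force on the tool from outside, world axes, zero at the start; "torque": the same for the moment, N m; "gripper_width": finger opening in m.
Only numpy, scipy, OpenCV 4.12 (cv2) and the standard library are available. Lean on these libraries where they do the work, as an engineer would, in place of code of your own. Each camera call takes 0.05 s, during which the arm holds its last target. There are 200 camera calls.

## Task

Get the desk ready for the bout draw: pour all five clay balls from the steel tumbler into the wide white open jar on the carousel, and stand the empty tumbler upright on the desk again. Only then turn the carousel until that jar faces the front, with the rib on the tray lined up with the pointer on the foot, and finish while still firmly holding its tall post so that the carousel stays still. Leave the mug, the bottle and the tape roll where they are.

Things in the scene. Friction and masses are not known exactly. Their poses are not given: they have to be found in the camera images.
- cup: Loose steel tumbler without handle, 75 mm tall, open at the top, 60 mm across at the foot, 64 mm at the rim (straight taper, wall 4 mm, inner floor 5 mm up), 0.08 to 0.17 kg. Stands upright on the desk left or right of the carousel and holds the five balls. Origin: centre of its underside; z: its axis, towards the mouth.
- ball1: One of the five equal fired-clay balls, 18 mm across, 10 g. Origin: its centre.
- ball2: One of the five equal fired-clay balls, 18 mm across, 10 g. Origin: its centre.
- ball3: One of the five equal fired-clay balls, 18 mm across, 10 g. Origin: its centre.
- ball4: One of the five equal fired-clay balls, 18 mm across, 10 g. Origin: its centre.
- ball5: One of the five equal fired-clay balls, 18 mm across, 10 g. Origin: its centre.
- carousel_base: Fixed foot of the desk carousel: black disc 190 mm across, 12 mm high, with a flat tongue that sticks out at the front and carries the upright steel pointer. Origin: on the desk, on the vertical axis of the carousel; z up; its -x direction is the front (towards the pointer). It never moves.
- tray (a joint): Angle of the carousel's tray on its foot, rad, growing counter-clockwise seen from above; 0 or a full turn (2 pi) = jar exactly at the front. Turns freely either way, no stops, light friction (0.05 N m, or 0.5 N at the post), stays where left.
- axis (a point): Centre of the top of the carousel's round wooden tray, 244 mm across, 42 mm above the desk, on its vertical axis. Evenly spaced on it: the open jar, a dark steel pot 60 mm across with pencil stubs (up to 115 mm above the desk, 120 degrees from the jar) and a closed black square box (93 mm above the desk, 120 degrees the other way); opposite the jar a round post.
- jar (a point): Centre of the inner floor of the empty white open jar, 47 mm above the desk, 72 mm from the carousel's axis. It is the widest container on the tray: 82 mm across at the rim, 74 mm inside the rim, 68 mm inside near the floor, rim 102 mm above the desk. It is fixed to the tray and turns with it.
- rib (a point): Top of the small steel rib on the tray's edge just outside the jar, 124 mm from the axis, 48 mm above the desk. It marks the direction in which the jar looks.
- pointer (a point): Top of the fixed upright steel pointer on the foot, 143 mm from the axis, 50 mm above the desk. It marks the front of the carousel; with the jar at the front the rib stands 19 mm (centre to centre) from it.
- post: The plain round upright steel post by which the carousel is turned and held: 16 mm diameter, standing on the tray opposite the jar, 94 mm from the axis. It is a sleeve that spins freely about its own upright axis, so a grip need not turn with the tray. Origin: centre of its foot, on the tray, 42 mm above the desk; z up.
- post_top (a point): Centre of the top of that post, 168 mm above the desk, the tallest thing on the tray. Its upper 50 mm stand clear of everything else on the tray; it can be pinched there from above and led round in a circle.
- mug: Bystander: white mug with a handle, 80 mm across, 85 mm tall, on the other side of the carousel from the cup. Origin: centre of its underside.
- bottle: Bystander: bottle 64 mm across, 190 mm tall, to the left on the desk. Origin: centre of its underside.
- tape: Bystander: roll of paper tape 68 mm across, 30 mm high, lying flat to the right on the desk. Origin: centre of its underside.
There are look-alikes about, which are no part of the job. Of the things like the cup, leave any that is red; of the rest the larger one is meant.

How it is judged:
On the way, in this order (a step that is already met when the one before it is completed fails the run):
1. all five balls are in the white jar (horizontal distance between each of ball1, ball2, ball3, ball4, ball5 and jar below 0.036 m and z of ball1 in the frame of jar between 0 and 0.05 m and z of ball2 in the frame of jar between 0 and 0.05 m and z of ball3 in the frame of jar between 0 and 0.05 m and z of ball4 in the frame of jar between 0 and 0.05 m and z of ball5 in the frame of jar between 0 and 0.05 m), for 0.2 s.
2. with the balls in the jar, the tumbler stands upright on the desk, let go (all of step 1 and height (world z) of cup below 0.006 m and angle between cup's own z axis and vertical below 0.1 rad and contact force between the fingers and cup below 0.1 N and linear speed of cup below 0.03 m/s), for 0.2 s.
3. then the carousel, held by its post, has its jar at the front (horizontal distance between rib and pointer below 0.025 m and contact force between the fingers and post above 3 N), for 0.2 s.
At the end, for the whole second after the job is handed in: Five balls in the white jar, below its rim; tumbler upright (0.1 rad) on the desk, released; jar at the front (rib within 25 mm of the pointer in plan, about 7 degrees either way); fingers press on the post with over 3 N and it turns slower than 0.05 rad/s (all of step 2 and all of step 3 and velocity of joint tray between -0.05 and 0.05 rad/s); the arm keeps its last pose, push and grip.
It fails at once if the mug is disturbed (shifted over 30 mm or tipped) (distance of mug from where it was at the start of the episode above 0.03 m or angle between mug's own z axis and vertical above 0.3 rad).
It fails at once if the bottle is disturbed (shifted over 30 mm or tipped) (distance of bottle from where it was at the start of the episode above 0.03 m or angle between bottle's own z axis and vertical above 0.3 rad).
It fails at once if the tape is disturbed (shifted over 30 mm or tipped) (distance of tape from where it was at the start of the episode above 0.03 m or angle between tape's own z axis and vertical above 0.3 rad).
It also fails if it takes over 72 s, if anything falls off the work surface, if the arm or the gripper's body presses on something with over 40 N, if the wrist force passes 120 N, or if a joint passes its speed limit or range.

## Working session

There is one attempt and no reset: what is moved stays moved. The work goes in short steps, Python scripts to look and compute and a tool call to move; the robot and the scene stay as the last step left them, time stands still between calls to the robot, and variables do not carry over. Pictures are saved under pics/ and viewed, about 8 in all and at most 12, crops included, and the job is handed in when it is done.

Besides the shell and the picture viewer there is one more tool, called after ">>>" as name(argument=value, ...) on one line, values as JSON. send_rows: Moves the arm, as the interface text tells. Its arguments: {"type":"object","properties":{"delta_pos":{"type":"array"},"rot":{"type":"array"},"grip":{"type":"array"},"grip_force":{"type":"number"}},"required":["delta_pos","rot","grip"]}

```bash
mkdir -p pics
cat > h.py <<'E'
import numpy as np, cv2
from workcell import r
from scipy.spatial.transform import Rotation as R
def cal(c):
    k=r.calibration(c); return np.array(k["camera_matrix"]),k["k1"],np.array(k["rvec"]),np.array(k["tvec"])
def proj(c,P):
    K,k1,rv,tv=cal(c); Q=R.from_rotvec(rv.ravel()).apply(np.atleast_2d(P))+tv.ravel()
    s=Q[:,:2]/Q[:,2:]; s=s*(1+k1*(s**2).sum(1,keepdims=True)); return s*[K[0,0],K[1,1]]+[K[0,2],K[1,2]]
def onz(c,uv,z):
    K,k1,rv,tv=cal(c); d=(np.array(uv,float)-[K[0,2],K[1,2]])/[K[0,0],K[1,1]]; s=d.copy()
    for _ in range(20): s=d/(1+k1*(s@s))
    Rm=R.from_rotvec(rv.ravel()); o=-Rm.inv().apply(tv.ravel()); v=Rm.inv().apply([*s,1]); return o+v*(z-o[2])/v[2]
def save(c,n): im=r.read_camera(c); cv2.imwrite(f'pics/{n}.png',im[:,:,::-1]); return im
E
python3 - <<'E'
from h import *
a=save('scene','s0');b=save('top','t0')
cv2.imwrite('pics/both.png',cv2.resize(np.vstack([a,b])[:,:,::-1],None,fx=.75,fy=.75))
np.set_printoptions(precision=3,suppress=True)
for n in ['cup','jar','axis','rib','pointer','post_top','mug','bottle','tape','carousel_base','ball1']:
  for c in ['scene','top']:
    print(n,c,[(np.round(d['centre'],3).tolist(),round(d['p'],2),proj(c,d['centre'])[0].round().tolist()) for d in r.mark_of(c,n)])
s=r.observe();print(s['time'],s['eef_pos'],s['tool_rot'],R.from_rotvec(s['tool_rot']).as_matrix(),s['gripper_width'])
E
```

```text
cup scene [([0.421, 0.299, 0.003], 0.82, [424.0, 216.0]), ([0.431, 0.403, -0.001], 0.79, [462.0, 224.0]), ([0.304, 0.303, -0.002], 0.72, [425.0, 183.0])]
cup top [([0.434, 0.399, 0.004], 0.76, [172.0, 224.0]), ([0.419, 0.294, -0.001], 0.62, [209.0, 230.0])]
jar scene [([0.56, 0.008, 0.046], 0.71, [314.0, 241.0])]
jar top [([0.558, 0.007, 0.045], 0.97, [313.0, 180.0])]
axis scene [([0.592, -0.057, 0.038], 0.62, [288.0, 250.0])]
axis top [([0.592, -0.062, 0.046], 0.58, [339.0, 168.0]), ([0.455, -0.095, 0.053], 0.23, [351.0, 219.0])]
rib scene [([0.536, 0.052, 0.049], 0.59, [332.0, 234.0])]
rib top [([0.539, 0.054, 0.049], 0.59, [296.0, 187.0]), ([0.586, -0.057, 0.004], 0.52, [336.0, 172.0])]
pointer scene [([0.456, -0.098, 0.047], 0.93, [281.0, 203.0])]
pointer top [([0.452, -0.095, 0.053], 0.62, [350.0, 220.0]), ([0.417, 0.296, 0.001], 0.61, [209.0, 230.0]), ([0.417, 0.311, 0.012], 0.29, [202.0, 230.0])]
post_top scene [([0.633, -0.14, 0.167], 0.56, [246.0, 238.0])]
post_top top [([0.537, 0.054, 0.047], 0.58, [296.0, 187.0]), ([0.633, -0.138, 0.167], 0.52, [374.0, 144.0]), ([0.418, 0.
[... 222 characters left out ...]
406, -0.005], 0.64, [465.0, 291.0])]
bottle top [([0.634, 0.404, 0.006], 0.79, [173.0, 152.0])]
tape scene [([0.63, -0.376, 0.001], 0.86, [168.0, 256.0])]
tape top [([0.629, -0.379, -0.002], 0.73, [449.0, 160.0])]
carousel_base scene [([0.595, -0.057, 0.001], 0.91, [288.0, 258.0])]
carousel_base top [([0.587, -0.056, 0.0], 0.58, [335.0, 172.0])]
ball1 scene [([0.407, 0.302, 0.013], 0.56, [426.0, 210.0])]
ball1 top [([0.406, 0.306, 0.013], 0.58, [204.0, 234.0]), ([0.419, 0.314, 0.012], 0.48, [201.0, 230.0]), ([0.434, 0.3, 0.014], 0.43, [206.0, 224.0])]
1.2 [ 0.15  -0.555  0.216] [ 2.495 -1.909  0.   ] [[ 0.262 -0.965  0.   ]
 [-0.965 -0.262 -0.   ]
 [ 0.     0.    -1.   ]] 0.09418279571588921
```

View pics/both.png

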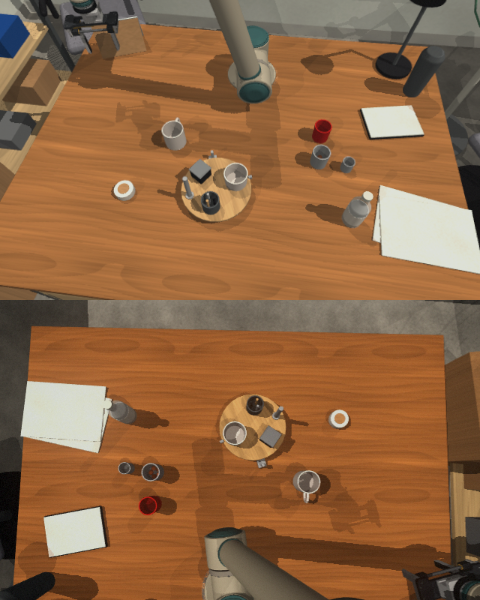

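Run:
```python
import cv2,numpy as np
a=cv2.imread('pics/s0.png');b=cv2.imread('pics/t0.png')
cv2.imwrite('pics/crop.png',np.hstack([cv2.resize(a[140:260,370:500],(520,480),interpolation=2)[:, :400],cv2.resize(b[190:290,150:250],(400,480))]))
```

```text
(no output)
```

View pics/crop.png

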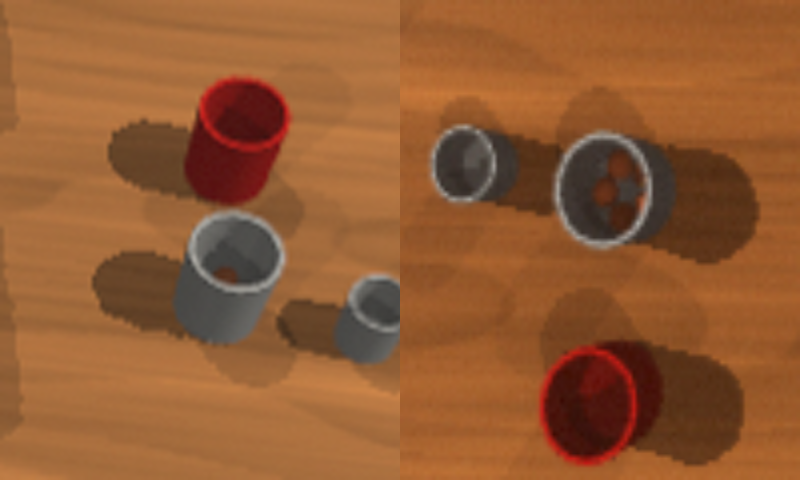

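>>> send_rows(delta_pos=[[0,0,-0.03],[0,0,-0.03],[0,0,-0.03],[0,0,-0.03],[0,0,-0.03],[0,0,0],[0,0,0],[0,0,0],[0,0,0],[0,0,0],[0,0,0],[0,0,0],[0,0,0],[0,0,0],[0,0,0]], rot=[[0,0,0],[0,0,0],[0,0,0],[0,0,0],[0,0,0],[0,0,-7.5],[0,0,-7.5],[0,0,-7.5],[0,0,-7.5],[0,0,-7.5],[0,0,-7.5],[0,0,-7.5],[0,0,-7.5],[0,0,-7.5],[0,0,-7.3]], grip=[0.094,0.094,0.094,0.094,0.094,0.094,0.094,0.094,0.094,0.094,0.094,0.094,0.094,0.094,0.094])

```text
time: 2.7
eef_pos: [0.1505, -0.5549, 0.3665]
tool_rot: [-3.142, -0.008, 0.0]
contact_force: [-0.3, -0.2, 0.5]
gripper_width: 0.0939
```

The tumbler candidates in the scene image are red at (425,183), large grey at (424,216) and small grey at (462,224). The large grey one is not red, is the larger of the two left, and the crop shows the balls inside it, so it is the one meant, at about (0.420, 0.297).

>>> send_rows(delta_pos=[[0.0125,-0.03,0],[0.0125,-0.03,0],[0.0125,-0.03,0],[0.0125,-0.03,0],[0.0125,-0.03,0],[0.0125,-0.03,0],[0.0125,-0.03,0],[0.0125,-0.03,0],[0.0125,-0.03,0],[0.0125,-0.03,0],[0.0125,-0.03,0],[0.0125,-0.03,0],[0.0125,-0.03,0],[0.0125,-0.03,0],[0.0125,-0.03,0],[0.0125,-0.03,0],[0.0125,-0.03,0],[0.0125,-0.03,0],[0.0125,-0.03,0],[0.0125,-0.03,0]], rot=[[0,0,0],[0,0,0],[0,0,0],[0,0,0],[0,0,0],[0,0,0],[0,0,0],[0,0,0],[0,0,0],[0,0,0],[0,0,0],[0,0,0],[0,0,0],[0,0,0],[0,0,0],[0,0,0],[0,0,0],[0,0,0],[0,0,0],[0,0,0]], grip=[0.094,0.094,0.094,0.094,0.094,0.094,0.094,0.094,0.094,0.094,0.094,0.094,0.094,0.094,0.094,0.094,0.094,0.094,0.094,0.094])

```text
time: 4.7
eef_pos: [0.401, 0.0463, 0.3667]
tool_rot: [3.141, -0.0, 0.001]
contact_force: [1.5, 0.7, 0.3]
gripper_width: 0.0942
```

Run:
```python
from h import *
s=r.observe();print(s['time'],s['q'],s['eef_pos'],s['tool_rot'])
```

```text
4.7 [-5.76559321e-02 -4.38074656e-02  1.51895212e+00 -2.93283867e-04
  1.66570242e+00 -5.74878954e-02] [0.40098171 0.04625995 0.36665461] [ 3.14125806e+00 -3.07746198e-04  1.14270963e-03]
```

>>> send_rows(delta_pos=[[0,0,0],[0,0,0],[0,0,0],[0,0,0],[0,0,0],[0,0,0]], rot=[[6,0,0],[6,0,0],[6,0,0],[6,0,0],[6,0,0],[6,0,0]], grip=[0.094,0.094,0.094,0.094,0.094,0.094])

```text
time: 5.3
eef_pos: [0.401, 0.0445, 0.367]
tool_rot: [-2.51, 0.001, -0.003]
contact_force: [0.6, -0.2, 0.3]
gripper_width: 0.094
```

Run:
```python
from h import *
s=r.observe();print(s['time'],s['q'],s['eef_pos'],s['tool_rot'])
q=s['q'];M=R.from_rotvec(s['tool_rot'])
for s4 in(1,-1):
  for s6 in (1,-1):
    m=R.from_euler('ZYYZYZZ',[q[0],q[1],q[2],s4*q[3],q[4],s6*q[5],np.pi])
    print(s4,s6,(m.inv()*M).magnitude(),m.as_rotvec())
```

```text
5.3 [-0.58033348  0.0283162   1.6204439   0.53766714  1.83148821 -0.52887854] [0.40101344 0.04451786 0.36700066] [-2.51034342e+00  5.83021282e-04 -3.09818587e-03]Traceback (most recent call last):
  File "<stdin>", line 6, in <module>
  File "scipy/spatial/transform/_rotation.pyx", line 1413, in scipy.spatial.transform._rotation.Rotation.from_euler
ValueError: Expected axis specification to be a non-empty string of upto 3 characters, got ZYYZYZZ
```

>>> send_rows(delta_pos=[[0,0,0],[0,0,0],[0,0,0],[0,0,0],[0,0,0],[0,0,0]], rot=[[6,0,0],[6,0,0],[6,0,0],[6,0,0],[6,0,0],[4,0,0]], grip=[0.094,0.094,0.094,0.094,0.094,0.094])

```text
time: 5.9
eef_pos: [0.401, 0.0441, 0.3658]
tool_rot: [-1.916, 0.003, -0.0]
contact_force: [-0.6, -0.2, -0.2]
gripper_width: 0.0945
```

```bash
cat > kin.py <<'E'
import numpy as np
from scipy.spatial.transform import Rotation as R
from scipy.optimize import least_squares
from workcell import r
D=[([-1.427,.276,1.505,0,1.361,-.121],[.15,-.555,.216],[2.495,-1.909,0]),
([-.0576559,-.0438075,1.518952,-.00029,1.6657024,-.0574879],[.40098,.04626,.36665],[3.141258,-.0003,.00114]),
([-.58033348,.0283162,1.6204439,.53766714,1.83148821,-.52887854],[.40101344,.04451786,.36700066],[-2.51034342,5.8e-4,-3.1e-3])]
s=r.observe(); 
Z=lambda a:R.from_euler('z',a); Y=lambda a:R.from_euler('y',a)
def rot(q,s4=1,s6=1): return Z(q[0])*Y(q[1]+q[2])*Z(s4*q[3])*Y(q[4])*Z(s6*q[5]+np.pi)
def fk(q,p,s4=1,s6=1):
    d1,a1,L2,a3,L3,lat,lt=p
    A=Z(q[0]);B=A*Y(q[1]);C=B*Y(q[2]);W=C*Z(s4*q[3])*Y(q[4])
    return A.apply([a1,lat,d1])+B.apply([0,0,L2])+C.apply([a3,0,L3])+W.apply([0,0,lt])
E
python3 - <<'E'
from kin import *
print(s['time'],np.round(s['q'],5).tolist(),np.round(s['eef_pos'],5).tolist(),np.round(s['tool_rot'],5).tolist())
D.append((s['q'],s['eef_pos'],s['tool_rot']))
for s4 in(1,-1):
  for s6 in(1,-1): print(s4,s6,[round((rot(q,s4,s6).inv()*R.from_rotvec(t)).magnitude(),3) for q,_,t in D])
for s4 in (1,-1):
  f=least_squares(lambda p:np.concatenate([fk(q,p,s4)-np.array(x) for q,x,_ in D]),[.35,0,.4,0,.4,.07,.25])
  print(s4,f.x.round(4),np.abs(f.fun).max())
E
```

```text
5.9 [-0.80018, 0.25724, 1.80356, 0.81718, 2.02097, -0.81654] [0.40103, 0.04411, 0.36578] [-1.91647, 0.00285, -0.00038]
1 1 [0.0, 0.0, 0.0, 0.0]
1 -1 [0.242, 0.115, 1.058, 1.633]
-1 1 [0.0, 0.001, 1.075, 1.634]
-1 -1 [0.242, 0.115, 1.66, 2.662]
1 [ 1.367e-01 -4.000e-04  6.293e-01  5.960e-02  4.216e-01  6.910e-02
  3.798e-01] 0.0002660480535364648
-1 [-0.5417  0.3646  2.6312  2.0451 -0.0611  0.0883 -0.3133] 0.09994980782407145
```

>>> send_rows(delta_pos=[[0,0,0],[0.0016,0.0155,0.0203],[0.0016,0.0155,0.0203],[0.0016,0.0155,0.0203],[0.0016,0.0155,0.0203],[0.0016,0.0155,0.0203],[0.0016,0.0155,0.0203],[0.0016,0.0155,0.0203],[0.0016,0.0155,0.0203]], rot=[[-5,0,0],[0,0,0],[0,0,0],[0,0,0],[0,0,0],[0,0,0],[0,0,0],[0,0,0],[0,0,0]], grip=[0.094,0.094,0.094,0.094,0.094,0.094,0.094,0.094,0.094])

```text
time: 6.8
eef_pos: [0.414, 0.1398, 0.1843]
tool_rot: [-2.009, 0.0, -0.001]
contact_force: [0.7, 0.2, -0.5]
gripper_width: 0.094
```

```bash
cat >> kin.py <<'E'
D.append(([-0.80018, 0.25724, 1.80356, 0.81718, 2.02097, -0.81654],[0.40103, 0.04411, 0.36578],[-1.91647, 0.00285, -0.00038]))
def fit(): 
  global P
  f=least_squares(lambda p:np.concatenate([fk(q,p)-np.array(x) for q,x,_ in D]),[.35,0,.4,0,.4,.07,.25]); P=f.x
  return f.x.round(4),np.abs(f.fun).max()
E
python3 - <<'E'
from kin import *
print(s['time'],np.round(s['q'],5).tolist(),np.round(s['eef_pos'],5).tolist(),np.round(s['tool_rot'],5).tolist())
D.append((s['q'],s['eef_pos'],s['tool_rot']));print(fit())
E
```

```text
6.8 [-0.60882, 0.40339, 2.08321, 0.83848, 1.54951, -1.04797] [0.41396, 0.1398, 0.18435] [-2.00873, 8e-05, -0.00131]
(array([ 1.365e-01, -1.000e-04,  6.302e-01,  6.040e-02,  4.212e-01,
        6.920e-02,  3.797e-01]), np.float64(0.0002714559974362485))
```

```bash
cat >> kin.py <<'E'
D.append(([-0.60882, 0.40339, 2.08321, 0.83848, 1.54951, -1.04797],[0.41396, 0.1398, 0.18435],[-2.00873, 8e-05, -0.00131]))
fit()
lo=np.array([-2.89,-.75,.22,-1.18,.11,-2.7]);hi=np.array([2.89,2.08,2.7,4.32,2.71,2.7])
def ik(pos,Rm,q0):
    f=least_squares(lambda q:np.r_[fk(q,P)-pos,.3*(Rm.inv()*rot(q)).as_rotvec()],np.clip(q0,lo+.01,hi-.01),bounds=(lo,hi),xtol=1e-10,ftol=1e-10)
    return f.x,np.abs(f.fun).max()
e=np.radians(25)
def head(h,roll): # heading deg (90=+y), roll deg about tool z from grasp roll
    R0=R.from_matrix(np.array([[1,0,0],[0,-np.sin(e),-np.cos(e)],[0,np.cos(e),-np.sin(e)]]).T)
    return Z(np.radians(h-90))*R0*Z(np.radians(roll))
AX=head(90,0).inv().apply([0,0,1]); GP=np.array([0,0,-.008]); HG=.043
def lip(pos,Rm,hg=HG):
    a=Rm.apply(AX); m=pos+Rm.apply(GP)+a*(.075-hg); d=np.array([0,0,-1.])-a*(-a[2]); d/=np.linalg.norm(d)
    return m+.030*d, np.degrees(np.arccos(a[2])), a
E
python3 - <<'E'
from kin import *
np.set_printoptions(precision=3,suppress=True)
q=np.array(s['q'])
g,er=ik(np.array([.42,.304,.0396]),head(90,0),q);print('grasp',g,er)
l,er=ik(np.array([.42,.28,.24]),head(90,0),g);print('lift',l,er)
J=np.array([.559,.0075,0])
for h in (80,60,40,20,0,-20):
  for sg in (1,-1):
    qq=l;out=[]
    tgt=J-[0,0,0]
    for k,ro in enumerate([0,30,60,90,110,130,150,165]):
        Rm=head(h,sg*ro); L,t,a=lip(np.zeros(3),Rm); hd=np.r_[a[:2]/max(np.linalg.norm(a[:2]),.1),0]
        pos=J+[0,0,.115]-.012*hd-L if ro>60 else J+[0,0,.2]-.012*hd-[0,0,0]
        if ro==0:
          for f in np.linspace(0,1,6): qq,er=ik(np.array([.42,.28,.24])*(1-f)+pos*f, head(90+(h-90)*f,0),qq)
        qq,er=ik(pos,Rm,qq);out.append((ro,round(t),round(er,4)))
        if ro in(0,90,150): print(h,sg,ro,round(t),'er',round(er,4),'q',qq,'tcp',pos,'a',a)
E
```

```text
grasp [-0.26   0.683  2.273  1.234  1.189 -1.377] 1.0038479121210118e-10
lift [-0.315  0.27   2.098  1.048  1.465 -0.839] 2.862946964451275e-13
80 1 0 0 er 0.0 q [-0.702  0.526  1.758  0.903  1.639 -0.856] tcp [0.559 0.007 0.2  ] a [0. 0. 1.]
80 1 90 80 er 0.0 q [-0.702  0.566  1.93   0.903  1.508  0.549] tcp [0.519 0.041 0.135] a [ 0.826 -0.535  0.179]
80 1 150 122 er 0.0 q [-0.672  0.565  1.846  0.922  1.544  1.674] tcp [0.551 0.036 0.154] a [ 0.322 -0.783 -0.533]
80 -1 0 0 er 0.0 q [-0.702  0.526  1.758  0.903  1.639 -0.856] tcp [0.559 0.007 0.2  ] a [0. 0. 1.]
80 -1 90 80 er 0.0 q [-0.629  0.644  1.729  0.952  1.544 -2.467] tcp [0.608 0.026 0.135] a [-0.959 -0.22   0.179]
80 -1 150 122 er 0.1307 q [-0.46   0.481  1.526  0.748  1.568 -2.7  ] tcp [0.576 0.032 0.154] a [-0.57  -0.625 -0.533]kin.py:33: RuntimeWarning: invalid value encountered in arccos
  return m+.030*d, np.degrees(np.arccos(a[2])), a
Traceback (most recent call last):
ValueError: cannot convert float NaN to integer
```

```bash
sed -i 's/np.arccos(a\[2\])/np.arccos(min(1,a[2]))/' kin.py
python3 - <<'E'
from kin import *
np.set_printoptions(precision=3,suppress=True)
q=np.array(s['q'])
g,er=ik(np.array([.42,.304,.0396]),head(90,0),q)
l,er=ik(np.array([.42,.28,.24]),head(90,0),g)
J=np.array([.559,.0075,0])
for h in (40,20,10,0):
    qq=l
    for k,ro in enumerate([0,30,60,80,90,100,110,120,130,140,150,165]):
        Rm=head(h,ro); L,t,a=lip(np.zeros(3),Rm); hd=np.r_[a[:2]/max(np.linalg.norm(a[:2]),.1),0]
        pos=J+[0,0,.115]-.012*hd-L if ro>60 else J+[0,0,.2]-.012*hd
        if ro==0:
          for f in np.linspace(0,1,6): qq,er=ik(np.array([.42,.28,.24])*(1-f)+pos*f, head(90+(h-90)*f,0),qq);print(h,f,er,qq)
        qq,er=ik(pos,Rm,qq)
        if h in(10,20) or ro in (0,90,150): print(h,ro,round(t),'er',round(er,4),'q',qq,'tcp',pos,'a',a)
# rows to grasp
Rc=R.from_rotvec(s['tool_rot']); print('to grasp',Rc.inv().apply(np.array([.42,.304,.0396])-s['eef_pos']),'pre',Rc.inv().apply(np.array([.42,.186,.0945])-s['eef_pos']))
E
```

```text
40 0.0 2.862946964451275e-13 [-0.315  0.27   2.098  1.048  1.465 -0.839]
40 0.2 1.2850831510036187e-14 [-0.456  0.259  2.149  1.076  1.425 -0.863]
40 0.4 1.6153745008296028e-14 [-0.581  0.255  2.19   1.116  1.379 -0.882]
40 0.6000000000000001 1.454461551197994e-14 [-0.685  0.257  2.223  1.174  1.324 -0.896]
40 0.8 1.0044048925905712e-13 [-0.765  0.265  2.249  1.253  1.259 -0.907]
40 1.0 9.25726162392948e-13 [-0.817  0.276  2.27   1.358  1.183 -0.92 ]
40 0 0 er 0.0 q [-0.817  0.276  2.27   1.358  1.183 -0.92 ] tcp [0.559 0.007 0.2  ] a [0. 0. 1.]
40 90 80 er 0.0 q [-0.727  0.407  2.421  1.565  1.112  0.347] tcp [0.55  0.059 0.135] a [ 0.289 -0.94   0.179]
40 150 122 er 0.0 q [-0.739  0.377  2.332  1.496  1.121  1.526] tcp [0.572 0.034 0.154] a [-0.256 -0.807 -0.533]
20 0.0 2.862946964451275e-13 [-0.315  0.27   2.098  1.048  1.465 -0.839]
20 0.2 4.493627692170321e-13 [-0.472  0.23   2.197  1.116  1.385 -0.863]
20 0.4 1.2777341684699903e-12 [-0.604  0.198  2.285  1.208  1.297 -0.887]
20 0.6000000000000001 3.085535160707309e-11 [-0.699  0.174  2.363  1.338  1.197 -0.914]
20 0.8 1.2718924
[... 3378 characters left out ...]
1.16   1.344 -0.864]
0 0.4 2.330440923570264e-10 [-0.612  0.138  2.375  1.315  1.213 -0.892]
0 0.6000000000000001 1.1032841307212492e-14 [-0.655  0.088  2.487  1.559  1.054 -0.937]
0 0.8 1.3584122660059705e-09 [-0.552  0.069  2.561  1.986  0.855 -1.053]
0 1.0 2.3216387839974928e-10 [-0.293  0.106  2.565  2.719  0.691 -1.364]
0 0 0 er 0.0 q [-0.293  0.106  2.565  2.719  0.691 -1.364] tcp [0.559 0.008 0.2  ] a [ 0. -0.  1.]
0 90 80 er 0.0 q [-0.07   0.382  2.612  3.066  0.987  0.012] tcp [0.585 0.052 0.135] a [-0.383 -0.906  0.179]
0 150 122 er 0.0 q [-0.207  0.304  2.592  2.9    0.895  1.111] tcp [0.586 0.02  0.154] a [-0.715 -0.453 -0.533]
to grasp [0.006 0.061 0.21 ] pre [0.006 0.062 0.08 ]
```

>>> send_rows(delta_pos=[[0.0015,0.017,0.0208],[0.0015,0.017,0.0208],[0.0015,0.017,0.0208],[0.0015,0.017,0.0208],[0,0,0]], rot=[[0,0,0],[0,0,0],[0,0,0],[0,0,0],[0,0,0]], grip=[0.094,0.094,0.094,0.094,0.094])

```text
time: 7.3
eef_pos: [0.4188, 0.1871, 0.087]
tool_rot: [-2.006, 0.002, 0.005]
contact_force: [1.5, -0.8, 0.4]
gripper_width: 0.0939
```

Run:
```python
from h import *
a=save('scene','s1');b=save('top','t1')
cv2.imwrite('pics/c1.png',np.hstack([cv2.resize(a[120:260,330:500],(510,420))[:, :400],cv2.resize(b[160:300,150:290],(400,420))])[:,:,::-1])
for c in('scene','top'): print([(np.round(d['centre'],3).tolist(),round(d['p'],2)) for d in r.mark_of(c,'cup')])
s=r.observe();print(s['time'],s['eef_pos'],R.from_rotvec(s['tool_rot']).inv().apply(np.array([.42,.304,.0326])-s['eef_pos']))
```

```text
[([0.43, 0.4, -0.002], 0.76), ([0.304, 0.304, -0.003], 0.65), ([0.634, -0.14, 0.041], 0.59), ([0.42, 0.299, 0.003], 0.56)]
[([0.303, 0.3, -0.0], 0.78), ([0.436, 0.4, 0.004], 0.72), ([0.419, 0.299, 0.003], 0.66)]
7.5 [0.42024495 0.18575771 0.08933436] [-0.00043453  0.00136633  0.13114126]
```

View pics/c1.png

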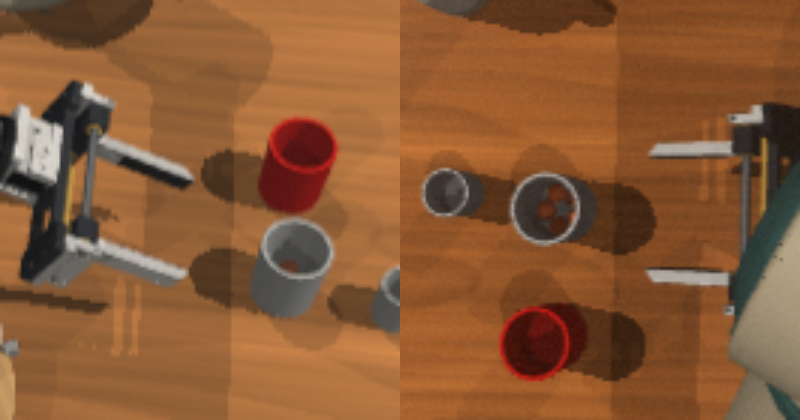

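The jaws straddle the line to the grey tumbler: fingers at about (690,150) and (690,275) and the cup at (545,208) in the right-hand half. Advancing to grasp.

>>> send_rows(delta_pos=[[0,0,0.0164],[0,0,0.0164],[0,0,0.0164],[0,0,0.0164],[0,0,0.0164],[0,0,0.0164],[0,0,0.0164],[0,0.001,0.0164],[0,0,0],[0,0,0],[0,0,0],[0,0,0],[0,0,0],[0,0,0],[0,0,0],[0,0,0]], rot=[[0,0,0],[0,0,0],[0,0,0],[0,0,0],[0,0,0],[0,0,0],[0,0,0],[0,0,0],[0,0,0],[0,0,0],[0,0,0],[0,0,0],[0,0,0],[0,0,0],[0,0,0],[0,0,0]], grip=[0.094,0.094,0.094,0.094,0.094,0.094,0.094,0.094,0.094,0.075,0.06,0.05,0.05,0.05,0.05,0.05], grip_force=20)

```text
time: 9.1
eef_pos: [0.4202, 0.3047, 0.0325]
tool_rot: [-2.007, 0.001, -0.001]
contact_force: [0.4, -2.0, 2.5]
gripper_width: 0.0624
```

>>> send_rows(delta_pos=[[0,-0.009,-0.0042],[0,-0.018,-0.0084],[0,-0.027,-0.0126],[0,-0.027,-0.0126],[0,-0.027,-0.0126],[0,-0.027,-0.0126],[0,-0.027,-0.0126],[0,-0.018,-0.0084],[0,-0.009,-0.0042],[0,0,0]], rot=[[0,0,0],[0,0,0],[0,0,0],[0,0,0],[0,0,0],[0,0,0],[0,0,0],[0,0,0],[0,0,0],[0,0,0]], grip=[0.05,0.05,0.05,0.05,0.05,0.05,0.05,0.05,0.05,0.05])

```text
time: 10.1
eef_pos: [0.4192, 0.3048, 0.2414]
tool_rot: [-2.009, -0.002, -0.002]
contact_force: [0.3, 0.8, -2.2]
gripper_width: 0.0623
```

```bash
cat >> kin.py <<'E'
HG=.036
def rows(pos,rv,way):
    """way: list of (pos,R,n); prints tool-frame rows, following rounding"""
    p=np.array(pos);M=rv;out_p=[];out_r=[]
    for tp,tR,n in way:
        p0=p.copy();M0=M;dv=(M0.inv()*tR).as_rotvec()
        for k in range(1,n+1):
            wp=p0+(tp-p0)*k/n; wR=M0*R.from_rotvec(dv*k/n)
            d=np.round(M.inv().apply(wp-p),4); t=np.round(np.degrees((M.inv()*wR).as_rotvec()),1)
            p=p+M.apply(d); M=M*R.from_rotvec(np.radians(t)); out_p.append((d+0.).tolist()); out_r.append((t+0.).tolist())
    print(len(out_p),'"delta_pos":',out_p); print('"rot":',out_r); return p,M
E
python3 - <<'E'
from kin import *
np.set_printoptions(precision=3,suppress=True)
print(s['time'],s['eef_pos'],s['q'],s['gripper_width'],s['contact_force'])
J=np.array([.559,.0075,0]);h=30;q=np.array(s['q'])
def pp(ro,z=.130,u=.015,hg=HG):
    Rm=head(h,ro);L,t,a=lip(np.zeros(3),Rm,.036); hd=np.r_[a[:2]/np.linalg.norm(a[:2]),0]
    return J+[0,0,z]-u*hd-L,Rm,t
p80=pp(85); S=(p80[0]+[0,0.0,.07])
for f in np.linspace(0,1,11):
    q,er=ik(np.array(s['eef_pos'])*(1-f)+S*f,head(90-60*f,0),q);print(round(f,1),round(er,5),q)
print('S',S)
a=rows(s['eef_pos'],R.from_rotvec(s['tool_rot']),[(S,head(30,0),16)])
b=rows(*a,[(S,head(30,60),10),(pp(80)[0],head(30,80),6)])
for ro in range(80,166,10): x=pp(ro); q,er=ik(x[0],x[1],q); print(ro,x[2],x[0],round(er,5),q)
E
```

```text
10.1 [0.419 0.305 0.241] [-0.258  0.262  2.103  1.086  1.429 -0.819] 0.06226525409619959 [ 0.342  0.804 -2.165]
0.0 0.0 [-0.259  0.263  2.104  1.086  1.431 -0.819]
0.1 0.0 [-0.325  0.244  2.146  1.115  1.397 -0.827]
0.2 0.0 [-0.388  0.225  2.185  1.147  1.362 -0.835]
0.3 0.0 [-0.446  0.209  2.223  1.184  1.326 -0.842]
0.4 0.0 [-0.499  0.194  2.258  1.226  1.287 -0.849]
0.5 0.0 [-0.545  0.18   2.291  1.273  1.246 -0.855]
0.6 0.0 [-0.582  0.167  2.322  1.329  1.201 -0.863]
0.7 0.0 [-0.611  0.156  2.351  1.393  1.153 -0.871]
0.8 0.0 [-0.628  0.147  2.377  1.469  1.1   -0.882]
0.9 0.0 [-0.634  0.141  2.4    1.557  1.042 -0.897]
1.0 0.0 [-0.627  0.137  2.419  1.661  0.98  -0.918]
S [0.556 0.071 0.216]
16 "delta_pos": [[0.0085, 0.0077, -0.0126], [0.0095, 0.0074, -0.012], [0.0104, 0.0071, -0.0114], [0.0112, 0.0068, -0.0109], [0.0121, 0.0066, -0.0101], [0.0128, 0.0061, -0.0093], [0.0135, 0.0058, -0.0086], [0.0141, 0.0054, -0.0078], [0.0148, 0.005, -0.0069], [0.0152, 0.0046, -0.0061], [0.0157, 0.0042, -0.0051], [0.0161, 0.0037, -0.0042], [0.0164, 0.0033, -0.0032], [0.0166, 0.0028, -0.0022], [
[... 1062 characters left out ...]
.558 0.069 0.149] 0.0 [-0.626  0.34   2.516  1.849  1.035  0.305]
100 87.93847375361216 [0.562 0.066 0.155] 0.0 [-0.627  0.322  2.496  1.827  1.026  0.52 ]
110 95.87318713458609 [0.566 0.062 0.16 ] 0.0 [-0.631  0.309  2.477  1.804  1.019  0.732]
120 103.42019173650297 [0.57  0.057 0.165] 0.0 [-0.637  0.3    2.459  1.781  1.016  0.939]
130 110.44912666056217 [0.574 0.051 0.168] 0.0 [-0.644  0.294  2.442  1.76   1.014  1.14 ]
140 116.78333883548804 [0.577 0.045 0.171] 0.0 [-0.653  0.291  2.427  1.74   1.014  1.336]
150 122.19088873389111 [0.58  0.039 0.173] 0.0 [-0.663  0.29   2.414  1.723  1.016  1.528]
160 126.38808576290546 [0.583 0.034 0.174] 0.0 [-0.672  0.291  2.403  1.708  1.019  1.715]
```

>>> send_rows(delta_pos=[[0.0085,0.0077,-0.0126],[0.0095,0.0074,-0.012],[0.0104,0.0071,-0.0114],[0.0112,0.0068,-0.0109],[0.0121,0.0066,-0.0101],[0.0128,0.0061,-0.0093],[0.0135,0.0058,-0.0086],[0.0141,0.0054,-0.0078],[0.0148,0.005,-0.0069],[0.0152,0.0046,-0.0061],[0.0157,0.0042,-0.0051],[0.0161,0.0037,-0.0042],[0.0164,0.0033,-0.0032],[0.0166,0.0028,-0.0022],[0.0168,0.0024,-0.0013],[0.0169,0.0019,-0.0003],[0,0,0]], rot=[[0,3.4,1.6],[0,3.4,1.6],[0,3.4,1.6],[0,3.4,1.6],[0,3.4,1.6],[0,3.4,1.6],[0,3.4,1.6],[0,3.4,1.6],[0,3.4,1.6],[0,3.4,1.5],[0,3.3,1.6],[0,3.4,1.6],[0,3.4,1.6],[0,3.4,1.6],[0,3.4,1.6],[0,3.4,1.6],[0,0,0]], grip=[0.05,0.05,0.05,0.05,0.05,0.05,0.05,0.05,0.05,0.05,0.05,0.05,0.05,0.05,0.05,0.05,0.05])

```text
time: 11.8
eef_pos: [0.5553, 0.0708, 0.2127]
tool_rot: [-1.794, 1.041, -0.653]
contact_force: [0.1, 0.2, -1.5]
gripper_width: 0.0624
```

>>> send_rows(delta_pos=[[0,0,0],[0,0,0],[0,0,0],[0,0,0],[0,0,0],[0,0,0],[0,0,0],[0,0,0],[0,0,0],[0,0,0],[0,0,0]], rot=[[0,0,3],[0,0,6],[0,0,6],[0,0,6],[0,0,6],[0,0,6],[0,0,6],[0,0,6],[0,0,6],[0,0,6],[0,0,3]], grip=[0.05,0.05,0.05,0.05,0.05,0.05,0.05,0.05,0.05,0.05,0.05])

```text
time: 12.9
eef_pos: [0.5555, 0.0713, 0.2135]
tool_rot: [-1.002, 1.743, 0.007]
contact_force: [0.5, 0.1, -1.4]
gripper_width: 0.0625
```

Run:
```python
from kin import *
from h import save,proj,cv2
import h as H
np.set_printoptions(precision=3,suppress=True)
print(s['time'],s['eef_pos'],s['q'],s['gripper_width'],s['contact_force'])
M=R.from_rotvec(s['tool_rot']);print('roterr',np.degrees((head(30,60).inv()*M).as_rotvec()))
a=save('scene','s2');b=save('top','t2')
cv2.imwrite('pics/c2.png',np.hstack([cv2.resize(a[150:290,230:370],(400,400)),cv2.resize(b[110:250,260:400],(400,400))])[:,:,::-1])
for c in('scene','top'):
  for n in ('jar','rib','post_top'): print(c,n,[(np.round(d['centre'],3).tolist(),round(d['p'],2)) for d in r.mark_of(c,n)][:2])
```

```text
12.9 [0.555 0.071 0.214] [-0.626  0.142  2.42   1.659  0.98   0.132] 0.06247540198160095 [ 0.485  0.071 -1.366]
roterr [-0.262  0.064  0.333]
scene jar [([0.559, 0.009, 0.047], 0.88), ([0.538, 0.098, 0.198], 0.41)]
scene rib [([0.536, 0.05, 0.047], 0.78), ([0.454, -0.095, 0.05], 0.56)]
scene post_top [([0.638, -0.14, 0.164], 0.81), ([0.54, 0.097, 0.198], 0.34)]
top jar [([0.555, 0.008, 0.045], 0.88)]
top rib [([0.538, 0.053, 0.044], 0.97)]
top post_top [([0.635, -0.138, 0.171], 0.41)]
```

View pics/c2.png

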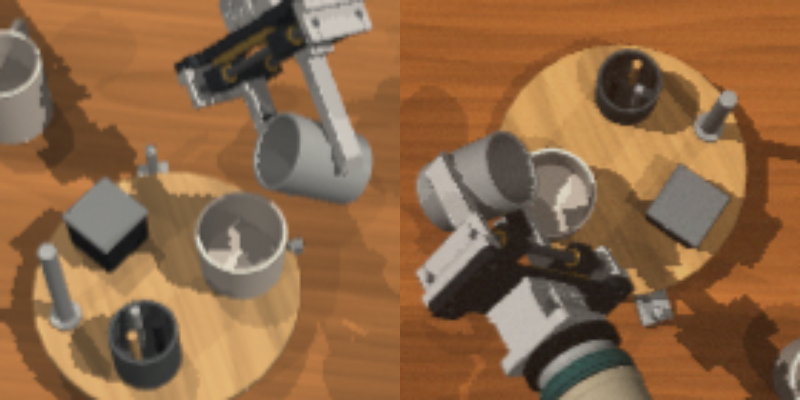

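The left half shows the tumbler at tilt 54° with its mouth facing the jar (mouth at (285,165), jar at (240,240)) and everything clear. Now the slow pour.

Run:
```python
from kin import *
J=np.array([.558,.008,0]);h=30
def pp(ro,z=.130,u=.015):
    Rm=head(h,ro);L,t,a=lip(np.zeros(3),Rm,.036); hd=np.r_[a[:2]/np.linalg.norm(a[:2]),0]
    return J+[0,0,z]-u*hd-L,Rm
M=R.from_rotvec(s['tool_rot']);p=np.array(s['eef_pos'])
a=rows(p,M,[(*pp(80),8),*[(*pp(x),1) for x in np.arange(83,116,3)]])
b=rows(*a,[(*pp(x),1) for x in np.arange(120,161,4)])
```

```text
19 "delta_pos": [[0.007, 0.0044, 0.0036], [0.0071, 0.0041, 0.0036], [0.0074, 0.0038, 0.0036], [0.0075, 0.0035, 0.0036], [0.0076, 0.0031, 0.0036], [0.0078, 0.0028, 0.0036], [0.0079, 0.0025, 0.0036], [0.0079, 0.0021, 0.0036], [-0.0019, -0.0014, -0.0002], [-0.002, -0.0014, -0.0002], [-0.0019, -0.0014, -0.0003], [-0.002, -0.0014, -0.0002], [-0.002, -0.0013, -0.0002], [-0.0019, -0.0014, -0.0003], [-0.002, -0.0013, -0.0002], [-0.002, -0.0014, -0.0003], [-0.0019, -0.0013, -0.0003], [-0.002, -0.0012, -0.0003], [-0.002, -0.0013, -0.0003]]
"rot": [[0.0, 0.0, 2.5], [0.0, 0.0, 2.5], [0.0, 0.0, 2.5], [0.0, 0.0, 2.4], [0.1, 0.0, 2.5], [0.0, -0.1, 2.5], [0.0, 0.0, 2.5], [0.0, 0.0, 2.5], [0.0, 0.0, 3.0], [0.0, 0.0, 3.0], [0.0, 0.0, 3.0], [0.0, 0.0, 3.0], [0.0, 0.0, 3.0], [0.0, 0.0, 3.0], [0.0, 0.0, 3.0], [0.0, 0.0, 3.0], [0.0, 0.0, 3.0], [0.0, 0.0, 3.0], [0.0, 0.0, 3.0]]
11 "delta_pos": [[-0.0045, -0.0029, -0.0007], [-0.0026, -0.0016, -0.0004], [-0.0025, -0.0015, -0.0004], [-0.0026, -0.0014, -0.0005], [-0.0025, -0.0014, -0.0005], [-0.0025, -0.0013, -0.0004], [-0.0025, -0.0011, -0.0005], [-0.0024, -0.0011, -0.0005], [-0.0024, -0.001, -0.0004], [-0.0023, -0.0009, -0.0005], [-0.0023, -0.0008, -0.0004]]
"rot": [[0.0, 0.0, 7.0], [0.0, 0.0, 4.0], [0.0, 0.0, 4.0], [0.0, 0.0, 4.0], [0.0, 0.0, 4.0], [0.0, 0.0, 4.0], [0.0, 0.0, 4.0], [0.0, 0.0, 4.0], [0.0, 0.0, 4.0], [0.0, 0.0, 4.0], [0.0, 0.0, 4.0]]
```

>>> send_rows(delta_pos=[[0.007,0.0044,0.0036],[0.0071,0.0041,0.0036],[0.0074,0.0038,0.0036],[0.0075,0.0035,0.0036],[0.0076,0.0031,0.0036],[0.0078,0.0028,0.0036],[0.0079,0.0025,0.0036],[0.0079,0.0021,0.0036],[-0.0019,-0.0014,-0.0002],[-0.002,-0.0014,-0.0002],[-0.0019,-0.0014,-0.0003],[-0.002,-0.0014,-0.0002],[-0.002,-0.0013,-0.0002],[-0.0019,-0.0014,-0.0003],[-0.002,-0.0013,-0.0002],[-0.002,-0.0014,-0.0003],[-0.0019,-0.0013,-0.0003],[0,0,0],[0,0,0],[0,0,0]], rot=[[0,0,2.5],[0,0,2.5],[0,0,2.5],[0,0,2.4],[0.1,0,2.5],[0,-0.1,2.5],[0,0,2.5],[0,0,2.5],[0,0,3],[0,0,3],[0,0,3],[0,0,3],[0,0,3],[0,0,3],[0,0,3],[0,0,3],[0,0,3],[0,0,0],[0,0,0],[0,0,0]], grip=[0.05,0.05,0.05,0.05,0.05,0.05,0.05,0.05,0.05,0.05,0.05,0.05,0.05,0.05,0.05,0.05,0.05,0.05,0.05,0.05])

```text
time: 15.3
eef_pos: [0.564, 0.0637, 0.1587]
tool_rot: [-0.231, 2.033, 0.52]
contact_force: [0.4, 0.2, -0.5]
gripper_width: 0.0619
```

>>> send_rows(delta_pos=[[-0.002,-0.0012,-0.0003],[-0.002,-0.0013,-0.0003],[-0.0022,-0.0014,-0.0003],[-0.0023,-0.0015,-0.0004],[-0.0026,-0.0016,-0.0004],[-0.0025,-0.0015,-0.0004],[-0.0026,-0.0014,-0.0005],[-0.0025,-0.0014,-0.0005],[-0.0025,-0.0013,-0.0004],[-0.0025,-0.0011,-0.0005],[-0.0024,-0.0011,-0.0005],[-0.0024,-0.001,-0.0004],[-0.0023,-0.0009,-0.0005],[-0.0023,-0.0008,-0.0004],[0,0,0],[0,0,0],[0,0,0]], rot=[[0,0,3],[0,0,3],[0,0,3.5],[0,0,3.5],[0,0,4],[0,0,4],[0,0,4],[0,0,4],[0,0,4],[0,0,4],[0,0,4],[0,0,4],[0,0,4],[0,0,4],[0,0,0],[0,0,0],[0,0,0]], grip=[0.05,0.05,0.05,0.05,0.05,0.05,0.05,0.05,0.05,0.05,0.05,0.05,0.05,0.05,0.05,0.05,0.05])

```text
time: 17.0
eef_pos: [0.5815, 0.0344, 0.1738]
tool_rot: [0.748, 2.057, 1.069]
contact_force: [-0.2, -1.2, -0.4]
gripper_width: 0.0623
```

Run:
```python
from kin import *
from h import save,cv2
np.set_printoptions(precision=3,suppress=True)
print(s['time'],s['eef_pos'],s['q'],s['gripper_width'],s['contact_force'])
a=save('scene','s3');b=save('top','t3')
cv2.imwrite('pics/c3.png',np.hstack([cv2.resize(a[170:270,260:360],(400,400)),cv2.resize(b[120:240,270:390],(400,400))])[:,:,::-1])
for c in('scene','top'):
  for n in ('ball1','jar'): print(c,n,[(np.round(d['centre'],3).tolist(),round(d['p'],2)) for d in r.mark_of(c,n)])
```

```text
17.0 [0.582 0.034 0.174] [-0.673  0.291  2.406  1.709  1.02   1.711] 0.06227780960783394 [-0.203 -1.247 -0.378]
scene ball1 [([0.554, 0.033, 0.055], 0.5), ([0.553, -0.017, 0.053], 0.36)]
scene jar [([0.556, 0.01, 0.045], 0.8)]
top ball1 [([0.546, -0.017, 0.072], 0.36)]
top jar [([0.558, 0.01, 0.046], 0.74), ([0.397, -0.247, 0.001], 0.68)]
```

View pics/c3.png

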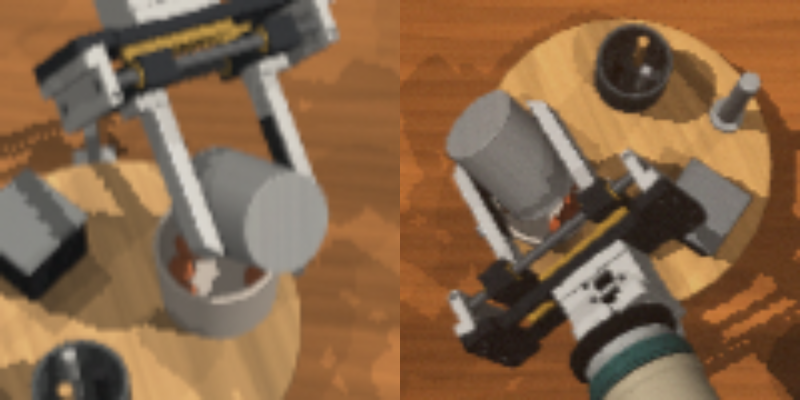

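Run:
```python
from kin import *
M=R.from_rotvec(s['tool_rot']);p=np.array(s['eef_pos'])
U=p+[0,0,.06]
a=rows(p,M,[(U,M,4)])
a=rows(*a,[(np.array([.54,.09,.25]),head(30,80),10),(np.array([.5,.16,.25]),head(30,0),10)])
a=rows(*a,[(np.array([.42,.304,.23]),head(90,0),14)])
```

```text
4 "delta_pos": [[-0.0047, 0.0128, -0.0063], [-0.0046, 0.0128, -0.0064], [-0.0047, 0.0127, -0.0063], [-0.0046, 0.0128, -0.0063]]
"rot": [[0.0, 0.0, 0.0], [0.0, 0.0, 0.0], [0.0, 0.0, 0.0], [0.0, 0.0, 0.0]]
20 "delta_pos": [[0.0061, 0.0034, -0.0014], [0.0056, 0.0042, -0.0014], [0.0049, 0.005, -0.0015], [0.0042, 0.0056, -0.0014], [0.0034, 0.0061, -0.0014], [0.0025, 0.0066, -0.0014], [0.0016, 0.0068, -0.0015], [0.0006, 0.007, -0.0014], [-0.0004, 0.007, -0.0014], [-0.0014, 0.0068, -0.0014], [-0.0014, 0.0079, 0.0], [-0.0025, 0.0077, 0.0001], [-0.0036, 0.0073, 0.0], [-0.0045, 0.0066, 0.0], [-0.0054, 0.006, 0.0], [-0.0062, 0.0052, 0.0001], [-0.0068, 0.0043, 0.0], [-0.0074, 0.0032, 0.0], [-0.0078, 0.0023, 0.0], [-0.0079, 0.0011, 0.0001]]
"rot": [[0.0, 0.0, -8.0], [0.0, 0.0, -8.0], [0.0, 0.0, -8.0], [0.0, 0.0, -8.0], [0.0, 0.0, -8.0], [0.0, 0.0, -8.0], [0.0, 0.0, -8.0], [0.0, 0.0, -8.0], [0.0, 0.0, -8.0], [0.0, 0.0, -8.0], [0.0, 0.0, -8.0], [0.0, 0.0, -8.0], [0.0, 0.0, -8.0], [0.0, 0.0, -8.0], [0.0, 0.0, -8.0], [0.0, 0.0, -8.0], [0.0, 0.0, -8.0], [0.0, 0.0, -8.0], [0.0, 0.0, -8.0], [-0.1, 0.0, -8.0]]
14 "delta_pos": [[-0.0118, 0.0012, 0.0008], [-0.0117, 0.0009, 0.0015], [-0.0116, 0.0004, 0.0024], [-0.0114, 0.0002, 0.0032], [-0.0112, -0.0003, 0.0039], [-0.0109, -0.0006, 0.0046], [-0.0105, -0.001, 0.0054], [-0.0101, -0.0012, 0.0061], [-0.0096, -0.0016, 0.0068], [-0.0091, -0.0019, 0.0074], [-0.0085, -0.0021, 0.0079], [-0.0079, -0.0024, 0.0086], [-0.0072, -0.0027, 0.009], [-0.0064, -0.0029, 0.0095]]
"rot": [[0.0, -3.9, -1.8], [0.0, -3.9, -1.8], [0.0, -3.9, -1.8], [0.0, -3.8, -1.9], [0.0, -3.9, -1.8], [0.0, -3.9, -1.8], [0.0, -3.9, -1.8], [0.0, -3.9, -1.8], [0.0, -3.9, -1.8], [0.0, -3.8, -1.8], [0.0, -3.9, -1.9], [0.0, -3.9, -1.8], [0.0, -3.9, -1.8], [0.0, -3.9, -1.8]]
```

>>> send_rows(delta_pos=[[-0.0047,0.0128,-0.0063],[-0.0046,0.0128,-0.0064],[-0.0047,0.0127,-0.0063],[-0.0046,0.0128,-0.0063]], rot=[[0,0,0],[0,0,0],[0,0,0],[0,0,0]], grip=[0.05,0.05,0.05,0.05])

```text
time: 17.7
eef_pos: [0.5814, 0.0344, 0.2344]
tool_rot: [0.749, 2.057, 1.069]
contact_force: [0.6, -1.0, -1.0]
gripper_width: 0.0623
```

>>> send_rows(delta_pos=[[0.0061,0.0034,-0.0014],[0.0056,0.0042,-0.0014],[0.0049,0.005,-0.0015],[0.0042,0.0056,-0.0014],[0.0034,0.0061,-0.0014],[0.0025,0.0066,-0.0014],[0.0016,0.0068,-0.0015],[0.0006,0.007,-0.0014],[-0.0004,0.007,-0.0014],[-0.0014,0.0068,-0.0014],[-0.0014,0.0079,0],[-0.0025,0.0077,0.0001],[-0.0036,0.0073,0],[-0.0045,0.0066,0],[-0.0054,0.006,0],[-0.0062,0.0052,0.0001],[-0.0068,0.0043,0],[-0.0074,0.0032,0],[-0.0078,0.0023,0],[-0.0079,0.0011,0.0001]], rot=[[0,0,-8],[0,0,-8],[0,0,-8],[0,0,-8],[0,0,-8],[0,0,-8],[0,0,-8],[0,0,-8],[0,0,-8],[0,0,-8],[0,0,-8],[0,0,-8],[0,0,-8],[0,0,-8],[0,0,-8],[0,0,-8],[0,0,-8],[0,0,-8],[0,0,-8],[-0.1,0,-8]], grip=[0.05,0.05,0.05,0.05,0.05,0.05,0.05,0.05,0.05,0.05,0.05,0.05,0.05,0.05,0.05,0.05,0.05,0.05,0.05,0.05])

```text
time: 19.7
eef_pos: [0.4995, 0.1604, 0.2498]
tool_rot: [-1.798, 1.032, -0.662]
contact_force: [0.3, -0.6, -1.3]
gripper_width: 0.0627
```

Run:
```python
from kin import *
from h import save,cv2
np.set_printoptions(precision=3,suppress=True)
print(s['time'],s['eef_pos'],s['q'],s['gripper_width'],s['contact_force'])
a=save('scene','s4');b=save('top','t4')
cv2.imwrite('pics/c4.png',np.hstack([cv2.resize(a[170:270,280:380],(400,400)),cv2.resize(b[130:230,260:360],(400,400))])[:,:,::-1])
for c in('scene','top'):
  for n in ('ball1','jar','rib'): print(c,n,[(np.round(d['centre'],3).tolist(),round(d['p'],2)) for d in r.mark_of(c,n)])
M=R.from_rotvec(s['tool_rot']);p=np.array(s['eef_pos'])
a=rows(p,M,[(np.array([.42,.304,.23]),head(90,0),14)])
```

```text
19.7 [0.5  0.16 0.25] [-0.407 -0.072  2.485  1.737  0.828 -0.765] 0.06267696835756167 [ 0.266 -0.557 -1.321]
scene ball1 [([0.549, -0.015, 0.072], 0.6), ([0.551, 0.033, 0.054], 0.48), ([0.554, -0.016, 0.052], 0.46), ([0.54, -0.011, 0.054], 0.41)]
scene jar [([0.56, 0.007, 0.042], 0.94), ([0.594, -0.056, 0.002], 0.17)]
scene rib [([0.538, 0.054, 0.048], 0.9)]
top ball1 [([0.56, 0.03, 0.054], 0.61), ([0.538, -0.006, 0.056], 0.51), ([0.553, -0.014, 0.054], 0.5), ([0.545, -0.018, 0.071], 0.47), ([0.573, -0.006, 0.056], 0.46)]
top jar [([0.556, 0.005, 0.046], 0.67)]
top rib [([0.539, 0.053, 0.045], 0.78), ([0.556, 0.033, 0.056], 0.53), ([0.587, -0.059, 0.001], 0.17)]
14 "delta_pos": [[-0.0117, 0.0011, 0.0008], [-0.0117, 0.0008, 0.0016], [-0.0116, 0.0004, 0.0024], [-0.0114, 0.0, 0.0031], [-0.0111, -0.0003, 0.0039], [-0.0108, -0.0006, 0.0047], [-0.0105, -0.001, 0.0053], [-0.01, -0.0013, 0.0061], [-0.0096, -0.0016, 0.0068], [-0.009, -0.0019, 0.0073], [-0.0085, -0.0022, 0.008], [-0.0078, -0.0024, 0.0085], [-0.0072, -0.0027, 0.009], [-0.0064, -0.0028, 0.0095]]
"rot": [[0.0, -3.9, -1.8], [0.0, -3.9, -1.8], [0.0, -3.8, -1.8], [0.1, -3.9, -1.8], [0.0, -3.9, -1.8], [0.0, -3.9, -1.8], [0.0, -3.9, -1.8], [0.0, -3.9, -1.7], [0.0, -3.8, -1.8], [0.0, -3.9, -1.8], [0.1, -3.9, -1.8], [0.0, -3.9, -1.8], [0.0, -3.9, -1.8], [0.0, -3.9, -1.8]]
```

View pics/c4.png

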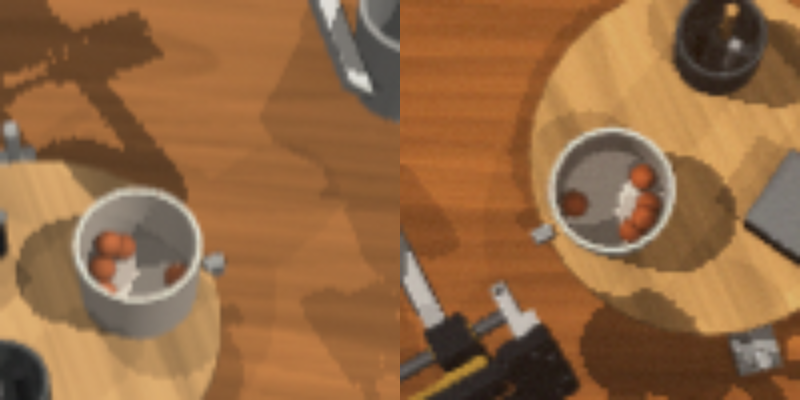

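The right half shows balls at (575,205) and a cluster at (640,205). The top network gives five separate balls, all within 30 mm of the jar centre. Carrying the empty tumbler back.

>>> send_rows(delta_pos=[[-0.0117,0.0011,0.0008],[-0.0117,0.0008,0.0016],[-0.0116,0.0004,0.0024],[-0.0114,0,0.0031],[-0.0111,-0.0003,0.0039],[-0.0108,-0.0006,0.0047],[-0.0105,-0.001,0.0053],[-0.01,-0.0013,0.0061],[-0.0096,-0.0016,0.0068],[-0.009,-0.0019,0.0073],[-0.0085,-0.0022,0.008],[-0.0078,-0.0024,0.0085],[-0.0072,-0.0027,0.009],[-0.0064,-0.0028,0.0095],[0,0,0],[0,0,0]], rot=[[0,-3.9,-1.8],[0,-3.9,-1.8],[0,-3.8,-1.8],[0.1,-3.9,-1.8],[0,-3.9,-1.8],[0,-3.9,-1.8],[0,-3.9,-1.8],[0,-3.9,-1.7],[0,-3.8,-1.8],[0,-3.9,-1.8],[0.1,-3.9,-1.8],[0,-3.9,-1.8],[0,-3.9,-1.8],[0,-3.9,-1.8],[0,0,0],[0,0,0]], grip=[0.05,0.05,0.05,0.05,0.05,0.05,0.05,0.05,0.05,0.05,0.05,0.05,0.05,0.05,0.05,0.05])

```text
time: 21.7
eef_pos: [0.4212, 0.3036, 0.2307]
tool_rot: [-2.003, 0.005, 0.002]
contact_force: [0.6, 0.2, -1.1]
gripper_width: 0.0621
```

Run:
```python
from kin import *
M=R.from_rotvec(s['tool_rot']);p=np.array(s['eef_pos']);print(s['time'],p,np.degrees((head(90,0).inv()*M).as_rotvec()))
rows(p,M,[(np.array([.42,.304,.05]),head(90,0),9),(np.array([.42,.304,.034]),head(90,0),4)])
```

```text
21.7 [0.42115125 0.30356117 0.23065283] [0.25021293 0.06843422 0.26905113]
13 "delta_pos": [[-0.0001, 0.0182, 0.0084], [0.0, 0.0182, 0.0085], [-0.0001, 0.0182, 0.0085], [-0.0001, 0.0182, 0.0085], [-0.0001, 0.0182, 0.0084], [0.0, 0.0182, 0.0085], [-0.0002, 0.0182, 0.0085], [-0.0001, 0.0182, 0.0085], [-0.0001, 0.0181, 0.0085], [0.0, 0.0036, 0.0017], [0.0, 0.0037, 0.0017], [0.0, 0.0036, 0.0017], [0.0, 0.0036, 0.0017]]
"rot": [[0.0, 0.0, 0.0], [-0.1, 0.0, -0.1], [0.0, 0.0, 0.0], [0.0, 0.0, 0.0], [0.0, 0.0, 0.0], [-0.1, 0.0, -0.1], [0.0, -0.1, 0.0], [0.0, 0.0, 0.0], [-0.1, 0.0, -0.1], [0.0, 0.0, 0.0], [0.0, 0.0, 0.0], [0.0, 0.0, 0.0], [0.0, 0.0, 0.0]]
```

>>> send_rows(delta_pos=[[0,0.0182,0.0085],[0,0.0182,0.0085],[0,0.0182,0.0085],[0,0.0182,0.0085],[0,0.0182,0.0085],[0,0.0182,0.0085],[0,0.0182,0.0085],[0,0.0182,0.0085],[0,0.0182,0.0085],[0,0.0036,0.0017],[0,0.0036,0.0017],[0,0.0036,0.0017],[0,0.0036,0.0017],[0,0,0],[0,0,0]], rot=[[0,0,0],[-0.1,0,-0.1],[0,0,0],[0,0,0],[0,0,0],[-0.1,0,-0.1],[0,0,0],[0,0,0],[0,0,0],[0,0,0],[0,0,0],[0,0,0],[0,0,0],[0,0,0],[0,0,0]], grip=[0.05,0.05,0.05,0.05,0.05,0.05,0.05,0.05,0.05,0.05,0.05,0.05,0.05,0.05,0.05])

```text
time: 23.2
eef_pos: [0.4208, 0.3045, 0.0346]
tool_rot: [-2.006, 0.0, -0.001]
contact_force: [0.0, 0.8, -0.0]
gripper_width: 0.0625
```

>>> send_rows(delta_pos=[[0,0.0009,0.0004],[0,0.0009,0.0004],[0,0,0]], rot=[[0,0,0],[0,0,0],[0,0,0]], grip=[0.05,0.05,0.05])

```text
time: 23.5
eef_pos: [0.4208, 0.3045, 0.0325]
tool_rot: [-2.006, 0.0, -0.001]
contact_force: [0.1, 0.4, 0.6]
gripper_width: 0.0621
```

>>> send_rows(delta_pos=[[0,0,0],[0,0,0],[0,0,0],[0,0,0],[0,0,0],[0,0,0],[0,0,0],[0,0,-0.01],[0,0,-0.02],[0,0,-0.02],[0,0,-0.02],[0,0,-0.02],[0,0,-0.02],[0,0,-0.02]], rot=[[0,0,0],[0,0,0],[0,0,0],[0,0,0],[0,0,0],[0,0,0],[0,0,0],[0,0,0],[0,0,0],[0,0,0],[0,0,0],[0,0,0],[0,0,0],[0,0,0]], grip=[0.066,0.07,0.076,0.084,0.094,0.094,0.094,0.094,0.094,0.094,0.094,0.094,0.094,0.094])

```text
time: 24.9
eef_pos: [0.4205, 0.1852, 0.0876]
tool_rot: [-2.007, 0.001, -0.001]
contact_force: [-0.2, 0.8, -0.2]
gripper_width: 0.0939
```

Run:
```python
from kin import *
from h import save,cv2
np.set_printoptions(precision=3,suppress=True)
print(s['time'],s['eef_pos'],s['q'],s['gripper_width'],s['contact_force'])
a=save('scene','s5');b=save('top','t5')
cv2.imwrite('pics/c5.png',np.hstack([cv2.resize(a[140:260,370:490],(400,400)),cv2.resize(b[170:270,150:250],(400,400))])[:,:,::-1])
P0={}
for n in ('cup','jar','rib','post_top','pointer','axis','carousel_base'):
  for c in('scene','top'): print(c,n,[(np.round(d['centre'],3).tolist(),round(d['p'],2)) for d in r.mark_of(c,n)])
```

```text
24.9 [0.42  0.185 0.088] [-0.516  0.584  2.186  0.946  1.337 -1.241] 0.09391000543784997 [-0.199  0.814 -0.195]
scene cup [([0.431, 0.402, -0.001], 0.85), ([0.421, 0.299, 0.002], 0.78), ([0.302, 0.303, 0.0], 0.68)]
top cup [([0.436, 0.401, 0.001], 0.72), ([0.306, 0.301, -0.002], 0.59), ([0.418, 0.3, -0.002], 0.55)]
scene jar [([0.557, 0.008, 0.046], 0.71)]
top jar [([0.555, 0.032, 0.055], 0.35)]
scene rib [([0.536, 0.053, 0.047], 0.63)]
top rib [([0.537, 0.052, 0.044], 0.68), ([0.591, -0.06, 0.05], 0.44)]
scene post_top [([0.633, -0.142, 0.164], 0.8)]
top post_top [([0.636, -0.139, 0.169], 0.42)]
scene pointer [([0.456, -0.097, 0.052], 0.87)]
top pointer [([0.451, -0.096, 0.052], 0.59)]
scene axis [([0.592, -0.056, 0.04], 0.95)]
top axis [([0.589, -0.062, 0.044], 0.8)]
scene carousel_base [([0.591, -0.06, -0.002], 0.87)]
top carousel_base [([0.588, -0.058, 0.0], 0.71), ([0.456, -0.096, 0.052], 0.59)]
```

View pics/c5.png

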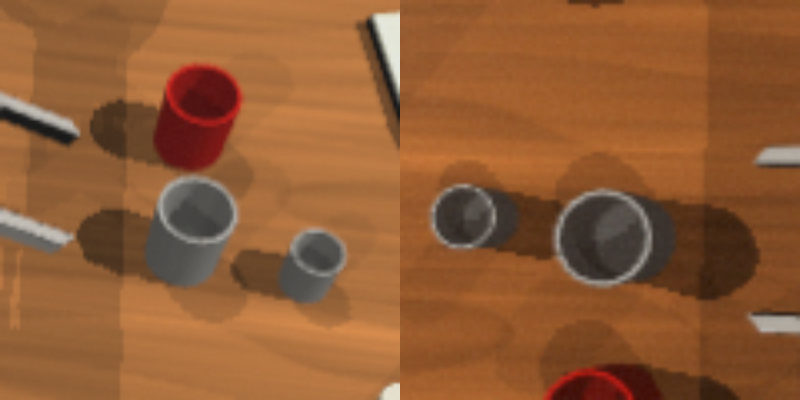

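The big grey tumbler stands empty and upright at (600,238) in the right-hand half, at world (0.420, 0.299). Next is the post.

Run:
```python
from kin import *
np.set_printoptions(precision=4,suppress=True)
# constrained fit: axis, jar angle, pointer angle
obs={'jar':[(.559,.008),(.557,.007),(.559,.009),(.557,.008),(.556,.006)],'rib':[(.536,.052),(.539,.054),(.536,.050),(.538,.053),(.536,.053),(.537,.052)],
'post':[(.633,-.140),(.633,-.138),(.636,-.140),(.635,-.138),(.633,-.142),(.636,-.139)],'pt':[(.456,-.098),(.452,-.095),(.456,-.097),(.451,-.096)],'ax':[(.592,-.057),(.592,-.062),(.592,-.056),(.589,-.062),(.591,-.060),(.588,-.058),(.595,-.057),(.587,-.056)]}
rad={'jar':(.072,0,0),'rib':(.124,0,0),'post':(-.094,0,0),'pt':(.143,1,0),'ax':(0,0,0)}
def f(v):
    o=[]
    for n,l in obs.items():
        R_,k,_=rad[n];a=v[2+k]; m=v[:2]+R_*np.array([np.cos(a),np.sin(a)])
        for x in l:o+=list(m-x)
    return o
v=least_squares(f,[.59,-.058,2,3.4]).x;print(v[:2],np.degrees(v[2:]))
A=v[:2];c=lambda d:A+.094*np.array([np.cos(d),np.sin(d)])
p0=c(v[2]-np.pi);p1=c(v[3]-np.pi);print('post',p0,p1)
def dn(y): return Z(np.radians(y))*R.from_euler('x',180,degrees=True)
M=R.from_rotvec(s['tool_rot']);p=np.array(s['eef_pos']);q=np.array(s['q'])
a=rows(p,M,[(np.array([.42,.185,.33]),M,8),(np.array([.44,.16,.33]),dn(0),9)])
T=np.r_[p0,.25]
b=rows(*a,[(T,dn(66),17)])
way=[(np.array([.42,.185,.33]),M)]+[(np.array([.44,.16,.33]),head(90,0)*R.from_euler('x',-65*k/4,degrees=True)) for k in range(5)]+[(np.array([.44,.16,.33])*(1-k)+T*k,dn(66*k)) for k in np.linspace(0,1,6)]
way+=[(np.r_[c(v[2]-np.pi+(v[3]-v[2])*k),.14],dn(66)) for k in np.linspace(0,1,5)]
for x,m in way: q,er=ik(x,m,q);print(x,round(er,5),q)
```

```text
[ 0.5914 -0.0574] [116.9303 195.8591]
post [ 0.634  -0.1412] [ 0.6819 -0.0317]
17 "delta_pos": [[-0.0001, -0.0274, -0.013], [0.0, -0.0275, -0.013], [-0.0001, -0.0274, -0.013], [-0.0001, -0.0275, -0.013], [0.0, -0.0274, -0.013], [-0.0001, -0.0275, -0.013], [0.0, -0.0274, -0.013], [-0.0001, -0.0275, -0.013], [0.0022, 0.0012, -0.0025], [0.0022, 0.0015, -0.0024], [0.0023, 0.0017, -0.0021], [0.0022, 0.002, -0.0019], [0.0022, 0.0023, -0.0016], [0.0022, 0.0024, -0.0014], [0.0023, 0.0026, -0.001], [0.0022, 0.0027, -0.0007], [0.0022, 0.0027, -0.0003]]
"rot": [[0.0, 0.0, 0.0], [0.0, 0.0, 0.0], [0.0, 0.0, 0.0], [0.0, 0.0, 0.0], [0.0, 0.0, 0.0], [0.0, 0.0, 0.0], [0.0, 0.0, 0.0], [0.0, 0.0, 0.0], [-7.2, 0.0, 0.0], [-7.3, 0.0, 0.0], [-7.2, 0.0, 0.0], [-7.2, 0.0, 0.0], [-7.2, 0.0, 0.0], [-7.3, 0.0, 0.0], [-7.2, 0.0, 0.0], [-7.2, 0.0, 0.0], [-7.3, 0.0, 0.0]]
17 "delta_pos": [[0.0114, 0.0177, 0.0047], [0.0102, 0.0185, 0.0047], [0.0089, 0.0191, 0.0048], [0.0076, 0.0196, 0.0047], [0.0063, 0.0201, 0.0047], [0.0049, 0.0205, 0.0047], [0.0034, 0.0208, 0.0047], [0.0021, 0.021, 0.0047], [0.0006, 0.0211, 0.00
[... 1112 characters left out ...]
.298 ] 0.0 [-0.0575  0.1544  1.4668  0.      1.5204 -0.5182]
[ 0.5564 -0.0207  0.282 ] 0.0 [-0.1618  0.2186  1.423   0.      1.5    -0.8529]
[ 0.5952 -0.081   0.266 ] 0.0 [-0.2506  0.2926  1.3591  0.      1.4899 -1.1721]
[ 0.634  -0.1412  0.25  ] 0.0 [-0.3258  0.3748  1.2745  0.      1.4922 -1.4777]
[ 0.634  -0.1412  0.14  ] 0.0 [-0.3258  0.4333  1.4548 -0.      1.2535 -1.4777]
[ 0.6598 -0.1219  0.14  ] 0.0 [-0.286   0.4641  1.4021  0.      1.2755 -1.4379]
[ 0.6776 -0.095   0.14  ] 0.0 [-0.2406  0.4833  1.3686  0.      1.2897 -1.3925]
[ 0.6852 -0.0637  0.14  ] 0.0 [-0.1934  0.4891  1.3584  0.      1.2941 -1.3454]
[ 0.6819 -0.0317  0.14  ] 0.0 [-0.148   0.4809  1.3727  0.      1.288  -1.2999]
```

>>> send_rows(delta_pos=[[0,-0.0274,-0.013],[0,-0.0275,-0.013],[0,-0.0274,-0.013],[0,-0.0275,-0.013],[0,-0.0274,-0.013],[0,-0.0275,-0.013],[0,-0.0274,-0.013],[0,-0.0275,-0.013],[0.0022,0.0012,-0.0025],[0.0022,0.0015,-0.0024],[0.0023,0.0017,-0.0021],[0.0022,0.002,-0.0019],[0.0022,0.0023,-0.0016],[0.0022,0.0024,-0.0014],[0.0023,0.0026,-0.001],[0.0022,0.0027,-0.0007],[0.0022,0.0027,-0.0003]], rot=[[0,0,0],[0,0,0],[0,0,0],[0,0,0],[0,0,0],[0,0,0],[0,0,0],[0,0,0],[-7.2,0,0],[-7.3,0,0],[-7.2,0,0],[-7.2,0,0],[-7.2,0,0],[-7.3,0,0],[-7.2,0,0],[-7.2,0,0],[-7.3,0,0]], grip=[0.094,0.094,0.094,0.094,0.094,0.094,0.094,0.094,0.094,0.094,0.094,0.094,0.094,0.094,0.094,0.094,0.094])

```text
time: 27.4
eef_pos: [0.4403, 0.1597, 0.3309]
tool_rot: [3.136, -0.002, 0.003]
contact_force: [0.3, -0.1, -0.3]
gripper_width: 0.0936
```

>>> send_rows(delta_pos=[[0.0114,0.0177,0.0047],[0.0102,0.0185,0.0047],[0.0089,0.0191,0.0048],[0.0076,0.0196,0.0047],[0.0063,0.0201,0.0047],[0.0049,0.0205,0.0047],[0.0034,0.0208,0.0047],[0.0021,0.021,0.0047],[0.0006,0.0211,0.0048],[-0.0008,0.021,0.0047],[-0.0022,0.021,0.0047],[-0.0036,0.0207,0.0047],[-0.005,0.0205,0.0047],[-0.0064,0.0201,0.0048],[-0.0078,0.0196,0.0047],[-0.0091,0.019,0.0047],[-0.0103,0.0184,0.0047],[0,0,0]], rot=[[0,0,-3.9],[0,0,-3.9],[0,0,-3.9],[0,0,-3.8],[0,0,-3.9],[0,0,-3.9],[0,0,-3.9],[0,0,-3.9],[0,0,-3.9],[0,0,-3.8],[0,0,-3.9],[0,0,-3.9],[0,0,-3.9],[0,0,-3.9],[0,0,-3.9],[0,0,-3.8],[0,0,-3.9],[0,0,0]], grip=[0.094,0.094,0.094,0.094,0.094,0.094,0.094,0.094,0.094,0.094,0.094,0.094,0.094,0.094,0.094,0.094,0.094,0.094])

```text
time: 29.2
eef_pos: [0.6346, -0.1433, 0.2481]
tool_rot: [-2.636, -1.707, 0.004]
contact_force: [-1.6, 0.2, 0.3]
gripper_width: 0.0942
```

Run:
```python
from kin import *
from h import save,cv2
M=R.from_rotvec(s['tool_rot']);p=np.array(s['eef_pos']);print(s['time'],p,M.as_euler('ZYX',degrees=True))
r.read_camera('scene')
print([(np.round(d['centre'],3).tolist(),round(d['p'],2)) for d in r.mark_of('scene','post_top')])
rows(p,M,[(np.array([.634,-.1412,.14]),M,6)])
```

```text
29.2 [ 0.63458895 -0.14325741  0.24812713] [ 6.58455186e+01  8.27602834e-02 -1.79884855e+02]
[([0.632, -0.142, 0.166], 0.8)]
6 "delta_pos": [[0.0003, -0.0002, 0.018], [0.0003, -0.0002, 0.018], [0.0003, -0.0002, 0.0181], [0.0003, -0.0002, 0.018], [0.0003, -0.0002, 0.018], [0.0003, -0.0002, 0.018]]
"rot": [[0.0, 0.0, 0.0], [0.0, 0.0, 0.0], [0.0, 0.0, 0.0], [0.0, 0.0, 0.0], [0.0, 0.0, 0.0], [0.0, 0.0, 0.0]]
```

>>> send_rows(delta_pos=[[0.0003,-0.0002,0.018],[0.0003,-0.0002,0.018],[0.0003,-0.0002,0.018],[0.0003,-0.0002,0.018],[0.0003,-0.0002,0.018],[0.0003,-0.0002,0.018],[0,0,0],[0,0,0],[0,0,0],[0,0,0],[0,0,0],[0,0,0],[0,0,0],[0,0,0],[0,0,0],[0,0,0],[0,0,0]], rot=[[0,0,0],[0,0,0],[0,0,0],[0,0,0],[0,0,0],[0,0,0],[0,0,0],[0,0,0],[0,0,0],[0,0,0],[0,0,0],[0,0,0],[0,0,0],[0,0,0],[0,0,0],[0,0,0],[0,0,0]], grip=[0.094,0.094,0.094,0.094,0.094,0.094,0.08,0.06,0.04,0.03,0.024,0.02,0.016,0.01,0.01,0.01,0.01], grip_force=15)

```text
time: 31.0
eef_pos: [0.6343, -0.1399, 0.1421]
tool_rot: [2.634, 1.709, -0.0]
contact_force: [0.7, -1.0, -0.2]
gripper_width: 0.0155
```

Run:
```python
from kin import *
M=R.from_rotvec(s['tool_rot']);p=np.array(s['eef_pos']);print(s['time'],p,s['contact_force'],s['gripper_width'])
A=np.array([.5914,-.0574]);d=p[:2]-A;print(np.hypot(*d),np.degrees(np.arctan2(*d[::-1])))
a0=np.arctan2(*d[::-1]);r0=np.hypot(*d);a1=np.radians(15.86)
n=20;x=(p,M)
w=[]
for k in range(1,41):
    f=k/40; f=f*f*(3-2*f); a=a0+(a1-a0)*f; rr=r0+(.094-r0)*f
    w.append((np.r_[A+rr*np.array([np.cos(a),np.sin(a)]),p[2]],M,1))
x=rows(*x,w[:20]);x=rows(*x,w[20:]);print(x[0])
```

```text
31.0 [ 0.63433346 -0.13985478  0.14206472] [ 0.71788038 -0.98975585 -0.1559468 ] 0.01552987272939049
0.09296274745229056 -62.494411104253395
20 "delta_pos": [[0.0002, 0.0001, 0.0], [0.0005, 0.0005, 0.0], [0.0009, 0.0007, 0.0], [0.0012, 0.0009, 0.0], [0.0015, 0.0011, 0.0], [0.0019, 0.0013, 0.0], [0.0022, 0.0014, 0.0], [0.0024, 0.0016, 0.0], [0.0028, 0.0015, 0.0], [0.0031, 0.0017, 0.0], [0.0033, 0.0015, 0.0], [0.0036, 0.0016, 0.0], [0.0039, 0.0014, 0.0], [0.004, 0.0014, 0.0], [0.0043, 0.0012, 0.0], [0.0044, 0.001, 0.0], [0.0046, 0.0008, 0.0], [0.0047, 0.0005, 0.0], [0.0047, 0.0004, 0.0], [0.0048, 0.0001, 0.0]]
"rot": [[0.0, 0.0, 0.0], [0.0, 0.0, 0.0], [0.0, 0.0, 0.0], [0.0, 0.0, 0.0], [0.0, 0.0, 0.0], [0.0, 0.0, 0.0], [0.0, 0.0, 0.0], [0.0, 0.0, 0.0], [0.0, 0.0, 0.0], [0.0, 0.0, 0.0], [0.0, 0.0, 0.0], [0.0, 0.0, 0.0], [0.0, 0.0, 0.0], [0.0, 0.0, 0.0], [0.0, 0.0, 0.0], [0.0, 0.0, 0.0], [0.0, 0.0, 0.0], [0.0, 0.0, 0.0], [0.0, 0.0, 0.0], [0.0, 0.0, 0.0]]
20 "delta_pos": [[0.0048, -0.0002, 0.0], [0.0047, -0.0004, -0.0001], [0.0047, -0.0006, 0.0], [0.0046, -0.0008, 0.0], [0.0044, -0.0011, 0.0], [0.0043, -0.0012, 0.0], [0.0041, -0.0014, 0.0], [0.0038, -0.0015, 0.0], [0.0036, -0.0015, 0.0], [0.0034, -0.0017, 0.0], [0.003, -0.0016, 0.0], [0.0028, -0.0017, 0.0], [0.0025, -0.0015, 0.0], [0.0022, -0.0015, 0.0], [0.0018, -0.0013, 0.0], [0.0016, -0.0011, 0.0], [0.0012, -0.001, 0.0], [0.0009, -0.0007, 0.0], [0.0005, -0.0004, 0.0], [0.0002, -0.0002, 0.0]]
"rot": [[0.0, 0.0, 0.0], [0.0, 0.0, 0.0], [0.0, 0.0, 0.0], [0.0, 0.0, 0.0], [0.0, 0.0, 0.0], [0.0, 0.0, 0.0], [0.0, 0.0, 0.0], [0.0, 0.0, 0.0], [0.0, 0.0, 0.0], [0.0, 0.0, 0.0], [0.0, 0.0, 0.0], [0.0, 0.0, 0.0], [0.0, 0.0, 0.0], [0.0, 0.0, 0.0], [0.0, 0.0, 0.0], [0.0, 0.0, 0.0], [0.0, 0.0, 0.0], [0.0, 0.0, 0.0], [0.0, 0.0, 0.0], [0.0, 0.0, 0.0]]
[ 0.68179826 -0.03171042  0.14203127]
```

>>> send_rows(delta_pos=[[0.0002,0.0001,0],[0.0005,0.0005,0],[0.0009,0.0007,0],[0.0012,0.0009,0],[0.0015,0.0011,0],[0.0019,0.0013,0],[0.0022,0.0014,0],[0.0024,0.0016,0],[0.0028,0.0015,0],[0.0031,0.0017,0],[0.0033,0.0015,0],[0.0036,0.0016,0],[0.0039,0.0014,0],[0.004,0.0014,0],[0.0043,0.0012,0],[0.0044,0.001,0],[0.0046,0.0008,0],[0.0047,0.0005,0],[0.0047,0.0004,0],[0.0048,0.0001,0]], rot=[[0,0,0],[0,0,0],[0,0,0],[0,0,0],[0,0,0],[0,0,0],[0,0,0],[0,0,0],[0,0,0],[0,0,0],[0,0,0],[0,0,0],[0,0,0],[0,0,0],[0,0,0],[0,0,0],[0,0,0],[0,0,0],[0,0,0],[0,0,0]], grip=[0.01,0.01,0.01,0.01,0.01,0.01,0.01,0.01,0.01,0.01,0.01,0.01,0.01,0.01,0.01,0.01,0.01,0.01,0.01,0.01])

```text
time: 33.0
eef_pos: [0.6768, -0.0933, 0.1421]
tool_rot: [-2.635, -1.71, 0.001]
contact_force: [-1.3, -0.4, -0.8]
gripper_width: 0.0157
```

>>> send_rows(delta_pos=[[0.0048,-0.0002,0],[0.0047,-0.0004,0],[0.0047,-0.0006,0],[0.0046,-0.0008,0],[0.0044,-0.0011,0],[0.0043,-0.0012,0],[0.0041,-0.0014,0],[0.0038,-0.0015,0],[0.0036,-0.0015,0],[0.0034,-0.0017,0],[0.003,-0.0016,0],[0.0028,-0.0017,0],[0.0025,-0.0015,0],[0.0022,-0.0015,0],[0.0018,-0.0013,0],[0.0016,-0.0011,0],[0.0012,-0.001,0],[0.0009,-0.0007,0],[0.0005,-0.0004,0],[0.0002,-0.0002,0]], rot=[[0,0,0],[0,0,0],[0,0,0],[0,0,0],[0,0,0],[0,0,0],[0,0,0],[0,0,0],[0,0,0],[0,0,0],[0,0,0],[0,0,0],[0,0,0],[0,0,0],[0,0,0],[0,0,0],[0,0,0],[0,0,0],[0,0,0],[0,0,0]], grip=[0.01,0.01,0.01,0.01,0.01,0.01,0.01,0.01,0.01,0.01,0.01,0.01,0.01,0.01,0.01,0.01,0.01,0.01,0.01,0.01])

```text
time: 35.0
eef_pos: [0.6808, -0.0317, 0.142]
tool_rot: [2.635, 1.71, -0.003]
contact_force: [-5.6, -2.1, 2.9]
gripper_width: 0.0157
```

Run:
```python
from kin import *
from h import save,cv2
p=np.array(s['eef_pos']);print(s['time'],p,s['contact_force'],s['gripper_width'])
a=save('scene','s6');b=save('top','t6')
cv2.imwrite('pics/c6.png',np.hstack([cv2.resize(a[170:290,220:340],(400,400)),cv2.resize(b[140:240,300:400],(400,400))])[:,:,::-1])
for n in ('rib','pointer','jar','ball1','cup'):
  for c in('scene','top'): print(c,n,[(np.round(d['centre'],3).tolist(),round(d['p'],2)) for d in r.mark_of(c,n)])
```

```text
35.0 [ 0.68082845 -0.03167799  0.14202497] [-5.60143961 -2.12685516  2.93953518] 0.015726289531190395
scene rib []
top rib [([0.475, -0.089, 0.045], 0.96), ([0.588, -0.058, -0.0], 0.52)]
scene pointer []
top pointer [([0.455, -0.094, 0.05], 0.81)]
scene jar []
top jar [([0.4, -0.251, -0.0], 0.74), ([0.519, -0.077, 0.047], 0.64)]
scene ball1 [([0.627, 0.411, -0.002], 0.75)]
top ball1 []
scene cup [([0.306, 0.305, -0.005], 0.77), ([0.433, 0.4, -0.001], 0.74), ([0.419, 0.299, 0.001], 0.57)]
top cup [([0.432, 0.401, 0.0], 0.83), ([0.421, 0.299, -0.001], 0.77), ([0.305, 0.3, -0.002], 0.72)]
```

View pics/c6.png

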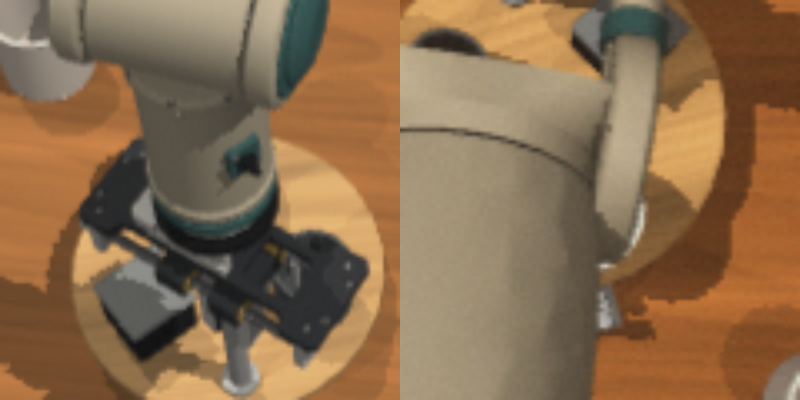

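>>> send_rows(delta_pos=[[0,0,0],[0,0,0],[0,0,0],[0,0,0],[0,0,0],[0,0,0]], rot=[[0,0,0],[0,0,0],[0,0,0],[0,0,0],[0,0,0],[0,0,0]], grip=[0.01,0.01,0.01,0.01,0.01,0.01], grip_force=20)

```text
time: 36.2
eef_pos: [0.6808, -0.0316, 0.142]
tool_rot: [2.635, 1.71, -0.003]
contact_force: [-5.6, -2.7, 2.1]
gripper_width: 0.0159
```

Run:
```python
from kin import *
from h import save,cv2,proj
for k in range(3):
  b=save('top','t7_%d'%k)
  for n in ('rib','pointer'): print(n,[(np.round(d['centre'],3).tolist(),round(d['p'],2)) for d in r.mark_of('top',n)][:2])
s=r.observe();print(s['time'],s['eef_pos'],s['contact_force'],s['gripper_width'],np.abs(s['joint_vel']).max())
A=np.array([.5914,-.0574])
for a in (188.86,195.86,202.86):print(a,proj('top',[*(A+.124*np.array([np.cos(np.radians(a)),np.sin(np.radians(a))])),.048]))
for n in('mug','bottle','tape'): print(n,[np.round(d['centre'],3).tolist() for d in r.mark_of('top',n)][:1])
cv2.imwrite('pics/c7.png',cv2.resize(b[185:245,320:400],(800,600))[:,:,::-1])
```

```text
rib [([0.472, -0.092, 0.046], 0.78)]
pointer [([0.456, -0.095, 0.048], 0.72)]
rib [([0.474, -0.091, 0.046], 0.95)]
pointer [([0.457, -0.094, 0.052], 0.73)]
rib [([0.474, -0.091, 0.048], 0.95), ([0.629, -0.379, -0.005], 0.36)]
pointer [([0.457, -0.096, 0.054], 0.64)]
36.65 [ 0.68081874 -0.03165693  0.1420331 ] [-5.15783315 -1.48687634  1.73543877] 0.015170893969556046 0.0012620967977672417
188.86 [[343.60861771 213.35723421]]
195.86 [[349.12164847 212.24931225]]
202.86 [[354.45025282 210.47833869]]
mug [[0.395, -0.248, 0.0]]
bottle [[0.634, 0.405, 0.004]]
tape [[0.518, -0.077, 0.048]]
```

View pics/c7.png

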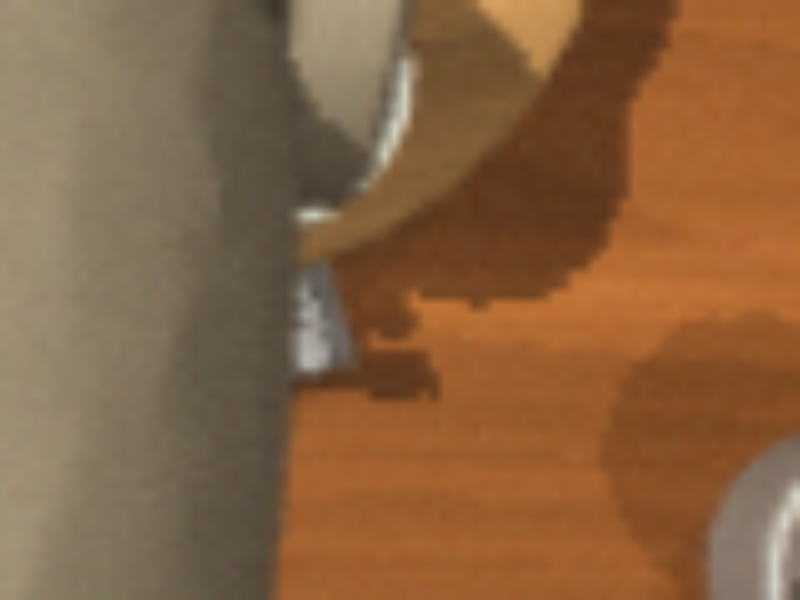

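```bash
python3 -c "
from workcell import r
print(r.hand_in())"
```

```text
the job is handed in; nothing more can be done
None
```

The job is handed in. All five clay balls are in the white jar, the empty grey tumbler is back upright on the desk, and the jar faces the front with the gripper still holding the post. It took about 37 s of the 72 s allowed; the hand-in gave no verdict.

I gripped the large grey tumbler from the side, leaving the red one and the small grey one alone. I rolled it over the jar, set it down where it had stood and let go. Then I pinched the post from above and led the tray about 79° counter-clockwise.

**Last checks:**
- **Balls:** after the pour, the top camera found five separate balls within 30 mm of the jar's centre. I could not see them once the arm covered the jar at the end.
- **Tumbler:** it was seen empty and upright at (0.420, 0.299) and was still there after the turn.
- **Carousel:** the network put the rib 16–18 mm from the pointer in the last three pictures. An earlier one gave 21 mm; the limit is 25 mm. The post's position gives an angle within about 0.2° of the front. The arm hid most of the rib and pointer, so I could not confirm this by eye.
- **Grip:** the grip on the post was set to 20 N and the arm was still. A steady sideways load of about 5–6 N remained.
- **Bystanders:** the mug and bottle had not moved. The last tape reading was a false one on the jar, at (0.518, -0.077). A low-confidence stray reading labelled as the rib sat where the tape was at the start, and the arm never went near it.

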